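Release the left-hand screw of a bead polisher

ROBOT

A 6-joint arm with a two-finger parallel gripper is mounted at the origin on the work surface. World frame = base frame: x ahead of the robot, y to its left, z up, the work surface at z = 0. Lengths are in mm, angles in rad, forces in N, time in s.
With the tool pointing down it reaches from about 275 to 850 mm from the base axis. Payload 19 kg.
Tool frame: the origin (TCP) lies midway between the tips of the shut fingers; the grasp point (between the pads) lies tcp_to_grasp behind it (tcp_to_grasp is the distance from the TCP to the grasp point, in mm); z points along the fingers, y is the direction in which the jaws open and shut (so a half turn about z gives the same grasp; the last joint's range is limited). The gripper opens to 85 mm and grips with 20 to 120 N. Pads are 22 mm wide; open, the fingers measure 114 mm over their backs; the gripper's body (76 mm by 85 mm) begins 54 mm behind the grasp point. The pads swing forward as they close: fully open they stand 13 mm farther back than shut.
Start: joints at [-1.321, 0.15, 1.437, -0, 1.554, -0.134], TCP at [215.279, -533.146, 231.267] pointing down, gripper open.
Joint ranges: [-2.8, 2.8], [-0.68, 2.1], [0.12, 2.68], [-1.39, 4.53], [0.16, 2.79], [-2.81, 2.81]. Speed limits (rad/s): [1.89, 1.89, 2.22, 3.01, 3.01, 3.01].

INTERFACE

Orientations are given as a unit quaternion [x, y, z, w].
In Python, from workcell import sense, snapshot, finish_job, recognise, regions_of, tip_of, tcp_to_grasp gives the robot as it stands.
- The arm moves only by the tool jog_arm, never from a script. Its argument "rows" is a list of rows, each a list of 5 numbers: the finger opening in mm, from 0 to 85.4, then the shift along the tool's x, y, z in mm, then the turn about the tool's z in units of 8 degrees (1.0 is 8 degrees). In form: [[jaw, dx, dy, dz, twist], ...]. A call has exactly 10 rows; each row is the pose to reach, as a shift and turn from the pose commanded when the call began, along the tool's axes at that moment; what a row does not reach only later rows make up. A row lasts 1/8 s, in which the tool goes at most 62.5 mm and 10.7 degrees, less where a joint would pass 70% of its speed; a pose out of reach is approached as far as the arm can. A call with a gripper value outside its range is refused whole. The fingers move at their own pace and stop on an object; "squeeze" is the grip in N (left out, the last holds). Time passes only in rows, so rows that repeat a pose let the fingers close, or fill a call up. It gives the time, the measured TCP pose, the force and the opening at its end, in the units of the state.
- sense(): the state, without advancing time (a new reading comes with each control period).
- snapshot(name): name is "scene" or "top" or "wrist"; returns a dict with "img" (420x560x3 uint8, red, green, blue), "fx", "fy", "cx", "cy" (pixels), "R" (3x3) and "t" (3): a world point X has camera coordinates R X + t. Camera axes: x right, y down, z forward; pixel columns grow to the right and rows downward; lengths in mm; the calibration is good to about 2 mm. A picture is of the moment at which its call begins. There is no depth.
- finish_job(): hands the job in, once; it reports no verdict.
Trained networks look in a picture, given as the dict that the camera call returned (one of the last four; its "shot" number tells which), for a name from the list of things; names that differ only in an ending like _2 or _b are one class to them, and where a whole thing is asked for, a point or a joint stands for the part that bears it (a point fixed in the world has none). Each returns a list of dicts, best first, with "confidence" (0 to 1); they miss things now and then, are a little off and sometimes report something else, mostly with a low value. They report only what shows in the picture. A call takes as long as a camera call. They do not tell look-alikes from the thing itself.
- recognise(picture, name): "uv" ([column, row] in pixels, amid what is visible of it).
- regions_of(picture, name): "region" (420x560 bool, what is visible of it) and "uv" ([column, row] in pixels, amid what is visible of it).
- tip_of(picture, name): "uv" ([column, row] in pixels: a listed point, or the origin of a listed thing).
The state is a dict: "t": time; "joint_pos": joint angles; "dq": joint speeds; "joint_efforts": joint torques, N m; "eef_pos": TCP position; "ee_rot": TCP orientation; "wrist_force": force on the tool from outside, world axes, zero at the start; "torque": the same for the moment, N m; "opening": opening from 0.0 (shut) to 1.0 (fully open).
Only numpy, scipy, OpenCV 4.12 (cv2) and the standard library are available. Lean on these libraries where they do the work, as an engineer would, in place of code of your own. Each camera call takes 0.05 s, during which the arm holds its last target.

TASK

On the bead stall, take the T-key out of its wooden holder, push its square end fully home in the socket of the brass screw amid the polisher's pan, and lean on it with a steady push of about 15 N so that it does not round the socket. The screw has a left-hand thread: undo it by turning clockwise, giving way as it climbs, and stop, still leaning on the key in this way, where the line engraved on its flange meets the line on the ring around it, not past it; never push on the screw with more than 25 N. Then put the key back upright, fully down in its holder, let go, and leave the basket, jar and cup alone.

Things in the scene. Friction and masses are not known exactly. Their poses are not given: they have to be found in the camera images.
- machine: Bead polisher, fixed: grey housing 220 x 220 x 60 mm high with a round pan of beads (rim 104 mm radius, 85 mm up). Origin: underside centre, under the screw's axis; z up; switches on its -x side. Amid the pan is a fixed aluminium ring, 52 mm radius, top 70 mm up, with one dark engraved line, the release line, running radially along the machine's +x.
- release_mark (a point): Point on the release line of the fixed ring, 46 mm from the screw's axis along the machine's +x, on the ring's top face.
- screw: Brass clamp screw amid the pan: round flange 33 mm radius, 6 mm thick, on it a square boss 36 x 36 x 20 mm with a square socket in its top. Origin: underside of the flange, on the turning axis (vertical); z up. One dark engraved line runs radially along its +x on the flange. The socket's sides lie along the screw's x and y. At the mark its +x is parallel to the machine's +x.
- screw_mark (a point): Point on the flange's engraved line, on its top face, 30 mm from the axis along the screw's +x. At the start it stands 0.9 to 1.4 rad anticlockwise of the release line. Left-hand thread: turning clockwise loosens the screw, which climbs several mm on the way, pushing a key that stands on the socket's floor up with it. Turning takes about 0.13 N m; it stays where it is left. The other way only tightens it.
- socket_floor (a point): Centre of the floor of the screw's socket, 6.5 mm above the screw's origin; climbs and turns with the screw. The socket is square, 19.6 mm wide, 19.5 mm deep, with sharp edges, so the key goes in only when centred within about 1 mm and squared up. If it lands on the boss, slide it about lightly until it drops in.
- holder: Dark wooden key holder, fixed: block 70 x 70 x 45 mm high, origin at its underside centre, with a square hole 22 mm wide in its top, sides along its x and y axes, floor 12 mm above the origin.
- holder_floor (a point): Centre of the floor of the holder's hole, 33 mm below its mouth.
- key_bar (a point): Centre of the T-key's grip bar. Loose steel T-key, 0.2 to 0.4 kg, standing upright in the holder: square shaft 18 x 18 mm, 95 mm long, foot edges barely bevelled, and on top a dark grip bar 70 mm long (key's x), 18 mm thick (key's y), 20 mm high (z), to be taken across its thickness. The shaft's sides are parallel to the bar's.
- key_tip (a point): Centre of the T-key's foot face, 105 mm below key_bar along the key's z; z points up to the bar.
- basket_mid (a point): Bystander: light blue basket of beads, 150 x 210 x 75 mm; point at its middle, 40 mm above its underside.
- jar_center (a point): Bystander: closed jar, 62 mm across, 91 mm high; point half-way up.
- cup_mid (a point): Bystander: white ceramic cup, 72 mm across, 50 mm high; point half-way up.
There are look-alikes about, which are no part of the job. Of the things that look like the part that bears key_bar, the middle-sized one is meant. Several things have the shape of the holder; the one meant has the colours described above.

How it is judged (in metres and radians):
On the way, in this order (a step that is already met when the one before it is completed fails the run):
1. the key is pushed fully home, with over 8 N, in the screw's socket (foot within 2.5 mm of its floor) (contact force between key and screw_c1 above 8 N and z of key_tip in the frame of socket_floor below 0.0025 m and horizontal distance between key_tip and socket_floor below 0.004 m), for 0.4 s.
2. the engraved lines meet within 0.12 rad, with the key still pushed home (over 8 N, foot within 2.5 mm of the socket's floor) (all of step 1 and angle between the x axis of screw and the x axis of machine, either way round below 0.12 rad and x of screw_mark in the frame of machine above 0 m), for 0.3 s.
At the end, for the whole second after the job is handed in: The screw's engraved line stands within 0.12 rad of the release line; the key stands at rest and released in its holder, upright within 0.12 rad, its foot within 4 mm of the hole's floor and within 6 mm of its centre (angle between the x axis of screw and the x axis of machine, either way round below 0.12 rad and x of screw_mark in the frame of machine above 0 m and horizontal distance between key_tip and holder_floor below 0.006 m and z of key_tip in the frame of holder_floor below 0.004 m and angle between key_tip's own z axis and vertical below 0.12 rad and linear speed of key below 0.02 m/s); the robot touches nothing.
It fails at once if the key is pushed on the socket's floor with more than 25 N, or bears on the whole screw (edges and sides counted together) with more than 40 N (contact force between key and screw_c1 above 25 N or contact force between key and screw above 40 N).
It fails at once if the screw is tightened: its line goes beyond a right angle from the release line (x of screw_mark in the frame of machine below -0.0015 m).
It fails at once if the screw is turned more than 0.35 rad past the release line (y of screw_mark in the frame of machine below -0.0103 m).
It fails at once if basket, jar or cup shifted by more than 15 mm (distance of any of basket_mid, jar_center, cup_mid from where it was at the start of the episode above 0.015 m).
It also fails if it takes over 70 s, if anything falls off the work surface, if the arm or the gripper's body presses on something with over 40 N, if the wrist force passes 120 N, or if a joint passes its speed limit or range.

## Working session

There is one attempt and no reset: what is moved stays moved. The work goes in short steps, Python scripts to look and compute and a tool call to move; the robot and the scene stay as the last step left them, time stands still between calls to the robot, and variables do not carry over. Pictures are saved under pics/ and viewed, and the job is handed in when it is done.

Besides the shell and the picture viewer there is one more tool, called after ">>>" as a command line: name --pt "numbers of a row" for each row, then --argument value for the rest. jog_arm: Moves the arm, as the interface text tells. Its arguments: {"type":"object","properties":{"rows":{"type":"array","items":{"type":"array","items":{"type":"number"}}},"squeeze":{"type":"number"}},"required":["rows"]}

```bash
ls; mkdir -p pics; cat > h.py <<'E'
import numpy as np, cv2
from workcell import *
def save(p,n): 
    cv2.imwrite('pics/'+n+'.png', cv2.cvtColor(p['img'],cv2.COLOR_RGB2BGR))
def ray(p,uv):
    R=np.array(p['R']);t=np.array(p['t']);d=np.array([(uv[0]-p['cx'])/p['fx'],(uv[1]-p['cy'])/p['fy'],1.])
    o=-R.T@t; d=R.T@d; return o,d/np.linalg.norm(d)
def atz(p,uv,z):
    o,d=ray(p,uv); return o+d*(z-o[2])/d[2]
def tri(l):
    A=np.zeros((3,3));b=np.zeros(3)
    for p,uv in l:
        o,d=ray(p,uv);M=np.eye(3)-np.outer(d,d);A+=M;b+=M@o
    X=np.linalg.solve(A,b)
    r=[np.linalg.norm((np.eye(3)-np.outer(d,d))@(X-o)) for o,d in (ray(p,uv) for p,uv in l)]
    return X,r
def proj(p,X):
    c=np.array(p['R'])@np.array(X,float)+np.array(p['t']); return np.array([p['fx']*c[0]/c[2]+p['cx'],p['fy']*c[1]/c[2]+p['cy']])
E
python3 - <<'E'
from h import *
np.set_printoptions(precision=3,suppress=True)
s=sense(); print(s, tcp_to_grasp if not callable(tcp_to_grasp) else tcp_to_grasp())
for n in ['scene','top','wrist']:
    p=snapshot(n); save(p,n+'0'); print(n,p['fx'],p['cx'],-np.array(p['R']).T@p['t'])
    print(np.array(p['R']))
    for nm in ['machine','screw','holder','key_bar','basket_mid','jar_center','cup_mid']:
        print(nm,[(np.round(d['uv'],1).tolist(),round(d['confidence'],2)) for d in recognise(p,nm)])
E
```

```text
pics
{'t': 0.0, 'joint_pos': array([-1.321,  0.151,  1.438,  0.   ,  1.554, -0.134]), 'dq': array([-0.001, -0.   , -0.001,  0.001,  0.002,  0.001]), 'joint_efforts': array([ -0.001, -71.305, -57.087,  -0.   ,   0.009,  -0.   ]), 'eef_pos': array([ 215.221, -532.95 ,  230.709]), 'ee_rot': array([ 0.982,  0.191, -0.   , -0.001]), 'wrist_force': array([ 0.428, -0.355,  0.274]), 'torque': array([-0.002, -0.019,  0.065]), 'opening': 1.0014611697603841} 18.700000000000003
scene 459.35315416992876 285.61745033920744 [1128.416 -669.993  649.199]
[[ 0.723  0.69  -0.004]
 [ 0.399 -0.423 -0.813]
 [-0.563  0.587 -0.582]]
machine []
screw [([348.3, 172.2], 0.64)]
holder [([178.1, 238.2], 0.83), ([240.0, 247.7], 0.63)]
key_bar [([240.1, 173.3], 0.75), ([239.1, 216.6], 0.66), ([199.4, 264.0], 0.56)]
basket_mid [([271.9, 317.0], 0.65)]
jar_center [([117.8, 260.3], 0.69)]
cup_mid [([152.6, 311.3], 0.77), ([118.7, 261.5], 0.22)]
top 536.0365421141793 271.46575606886614 [ 434.883 -106.57  1183.222]
[[ 0.027 -1.     0.001]
 [-0.993 -0.027 -0.117]
 [ 0.117  0.002 -0.993]]
machine [([165.1, 202.9], 0.63)]
screw [([159.3, 199.6], 0.82), ([311.4, 221.0], 0.54)]
holder [([319.2, 215.0], 0.74), ([311.3, 222.9], 0.71), ([349.0, 282.9], 0.63)]
key_bar [([316.9, 217.6], 0.7), ([264.0, 268.9], 0.6), ([368.2, 215.2], 0.45), ([159.7, 201.1], 0.17)]
basket_mid [([363.2, 127.8], 0.87)]
jar_center [([417.5, 274.4], 0.69), ([310.5, 221.5], 0.58)]
cup_mid [([422.1, 206.2], 0.9)]
wrist 367.0189302577242 284.4650166316152 [ 285.179 -504.942  375.158]
[[ 0.373 -0.928 -0.001]
 [-0.887 -0.357  0.294]
 [-0.273 -0.109 -0.956]]
machine []
screw []
holder []
key_bar []
basket_mid []
jar_center []
cup_mid []
```

View pics/scene0.png

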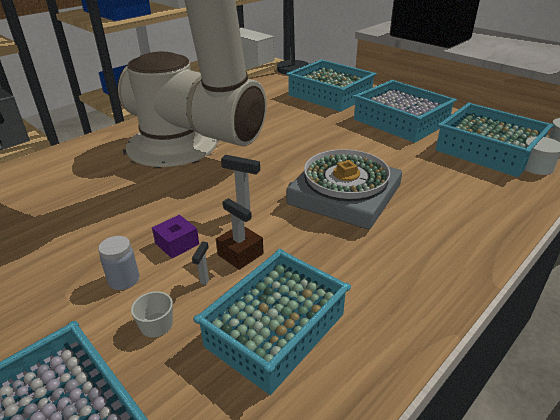

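View pics/top0.png

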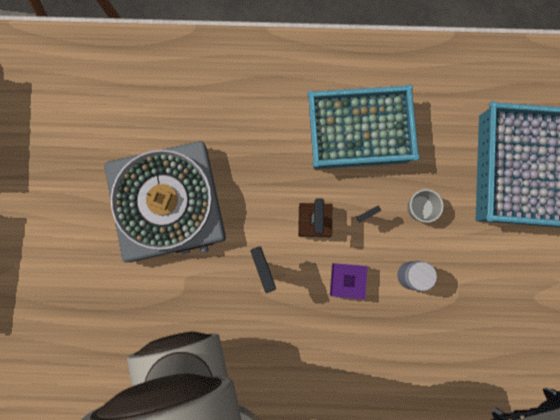

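View pics/wrist0.png

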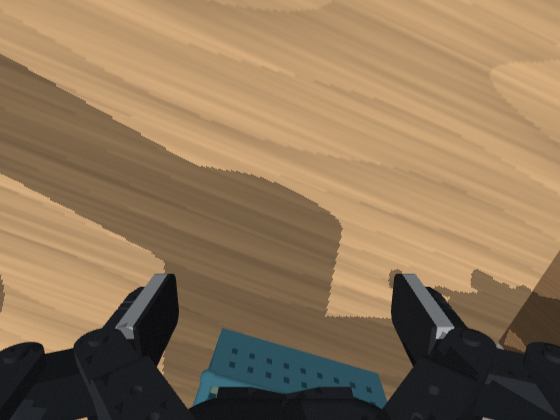

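```bash
python3 - <<'E'
from h import *
import pickle
P={n:snapshot(n) for n in ['scene','top']}
pickle.dump(P,open('P0.pkl','wb'))
def crop(p,x,y,w,h,k): 
    im=cv2.cvtColor(p['img'],cv2.COLOR_RGB2BGR)[y:y+h,x:x+w]; return cv2.resize(im,None,fx=k,fy=k,interpolation=cv2.INTER_CUBIC)
cv2.imwrite('pics/z1.png',crop(P['scene'],150,140,200,150,4))
cv2.imwrite('pics/z2.png',crop(P['top'],240,180,160,120,5))
cv2.imwrite('pics/z3.png',crop(P['top'],100,140,130,125,4.7))
for n,p in P.items():
    for nm in ['key_bar','key_tip','holder','holder_floor','screw','screw_mark','socket_floor','release_mark','machine']:
        print(n,nm,[(np.round(d['uv'],1).tolist(),round(d['confidence'],2)) for d in tip_of(p,nm)])
E
```

```text
scene key_bar [([237.3, 210.4], 0.95), ([240.2, 165.6], 0.91), ([201.3, 253.0], 0.69)]
scene key_tip [([245.4, 212.7], 0.88), ([200.4, 281.1], 0.73), ([241.3, 251.2], 0.7), ([344.5, 174.5], 0.59)]
scene holder [([242.2, 256.4], 0.76), ([178.2, 242.1], 0.67), ([121.5, 262.6], 0.33)]
scene holder_floor [([241.8, 249.2], 0.86), ([156.5, 315.2], 0.69)]
scene screw [([347.0, 175.6], 0.87)]
scene screw_mark [([353.3, 170.5], 0.93)]
scene socket_floor [([348.1, 169.8], 0.63), ([357.5, 169.1], 0.3), ([242.2, 249.5], 0.28)]
scene release_mark [([364.3, 178.8], 0.96)]
scene machine [([344.5, 201.5], 0.72)]
top key_bar [([261.8, 269.2], 0.66), ([315.0, 218.8], 0.53), ([370.3, 213.6], 0.49)]
top key_tip [([264.3, 267.7], 0.97), ([312.8, 219.7], 0.55)]
top holder [([317.7, 222.1], 0.7), ([345.3, 278.3], 0.65), ([312.8, 217.1], 0.29)]
top holder_floor [([315.2, 221.2], 0.85), ([161.6, 196.3], 0.7), ([348.0, 283.2], 0.65)]
top screw [([161.1, 201.4], 0.75)]
top screw_mark [([148.5, 194.3], 0.64)]
top socket_floor [([162.2, 196.9], 0.75)]
top release_mark [([158.9, 177.7], 0.93), ([160.6, 197.6], 0.5), ([315.0, 221.4], 0.34)]
top machine [([171.4, 203.2], 0.97)]
```

View pics/z1.png

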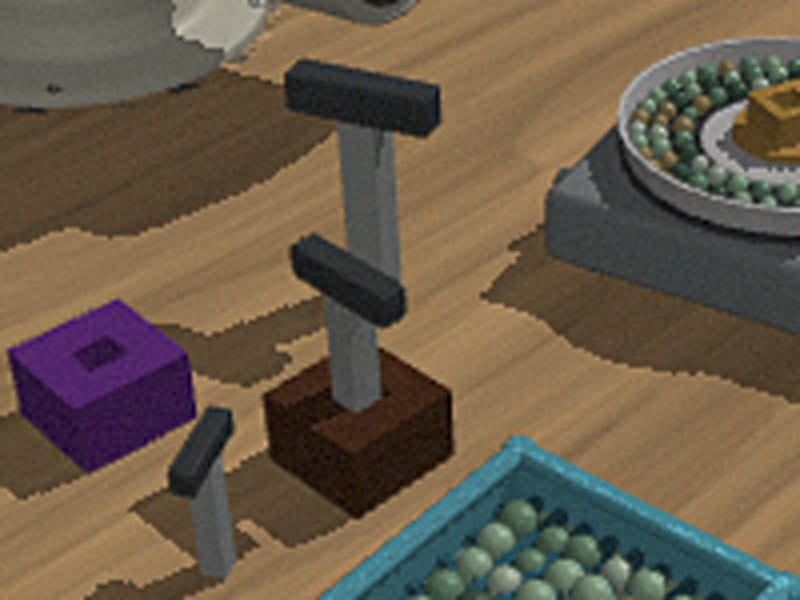

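View pics/z2.png

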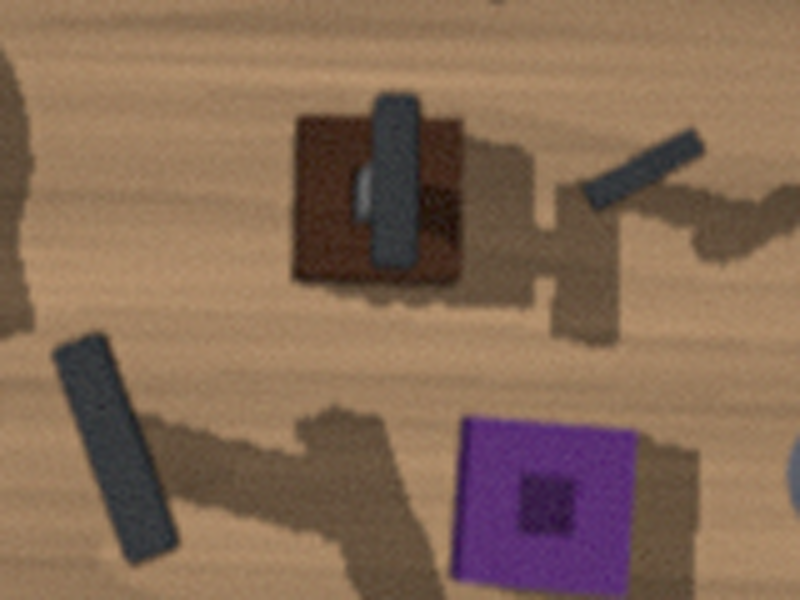

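View pics/z3.png

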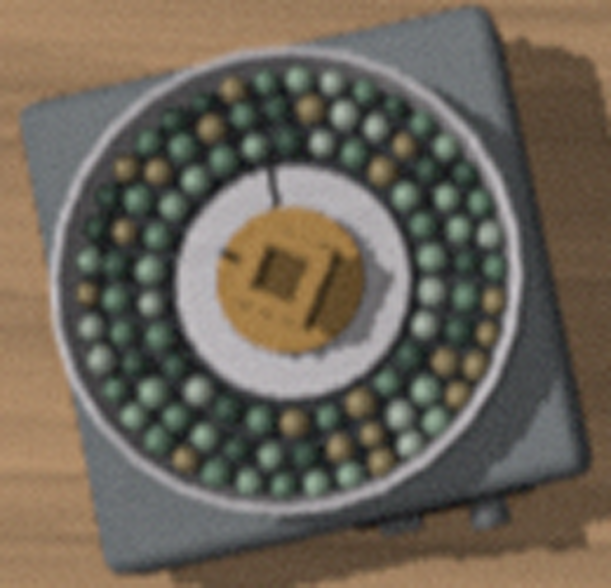

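```bash
python3 - <<'E'
from h import *
import pickle
np.set_printoptions(precision=2,suppress=True)
P=pickle.load(open('P0.pkl','rb')); S,T=P['scene'],P['top']
z1=lambda x,y:(150+(x-1.5)/4,140+(y-1.5)/4)
z2=lambda x,y:(240+(x-2)/5,180+(y-2)/5)
z3=lambda x,y:(100+(x-1.8)/4.7,140+(y-1.8)/4.7)
# bar top corners
print('bar c',tri([(S,z1(348,280)),(T,z2(396,181))]))
# bar top face corners in top view
for z in (145,122,117):
    c=[atz(T,z2(*q),z) for q in [(376,94),(418,96),(415,266),(374,264)]]; print(z,c, np.linalg.norm(c[0]-c[3]))
# holder top corners z=45
for q in [(300,118),(462,120),(460,284),(296,278)]: print('hold T',atz(T,z2(*q),45))
for q in [(266,402),(358,462),(452,396),(362,348)]: print('hold S',atz(S,z1(*q),45))
print('release',tri([(T,z3(271,185)),(S,(364.3,178.8))]), atz(T,z3(268,168),70),atz(T,z3(277,207),70))
print('boss top T', [atz(T,z3(*q),96)for q in [(280,275)]], 'ring c', atz(T,z3(293,282),70),'pan c',atz(T,z3(287,280),85))
print('big key',tri([(S,(240.2,165.6)),(T,z2(115,448))]))
print('small key',tri([(S,(201.3,253)),(T,z2(643,170))]))
for nm,a,b in [('socket',(348.1,169.8),(162.2,196.9)),('screw',(347,175.6),(161.1,201.4)),('machine',(344.5,201.5),(171.4,203.2))]: print(nm,tri([(S,a),(T,b)]))
E
```

```text
bar c (array([ 537.09, -198.36,  117.43]), [np.float64(1.8526485694712036), np.float64(1.8526485694711248)])
145 [array([ 567.19, -189.  ,  145.  ]), array([ 566.86, -205.41,  145.  ]), array([ 500.45, -205.32,  145.  ]), array([ 500.79, -189.42,  145.  ])] 66.40668804701143
122 [array([ 570.12, -190.83,  122.  ]), array([ 569.78, -207.6 ,  122.  ]), array([ 501.9, -207.5,  122. ]), array([ 502.25, -191.26,  122.  ])] 67.87781253323456
117 [array([ 570.76, -191.23,  117.  ]), array([ 570.42, -208.08,  117.  ]), array([ 502.22, -207.98,  117.  ]), array([ 502.56, -191.65,  117.  ])] 68.19762220415267
hold T [ 568.7  -164.64   45.  ]
hold T [ 569.75 -233.91   45.  ]
hold T [ 499.65 -234.05   45.  ]
hold T [ 500.28 -164.4    45.  ]
hold S [ 509.44 -234.56   45.  ]
hold S [ 579.74 -233.23   45.  ]
hold S [ 576.23 -164.67   45.  ]
hold S [ 511.23 -169.45   45.  ]
release (array([610.83, 138.63,  69.59]), [np.float64(2.648848333739953), np.float64(2.6488483337398034)]) [616.4  138.44  70.  ] [598.88 133.49  70.  ]
boss top T [array([565.23, 125.03,  96.  ])] ring c [565.37 124.62  70.  ] pan c [564.42 124.18  85.  ]
big key (array([428.09, -89.88, 130.21]), [np.float64(1.3875751429556602), np.float64(1.387575142955711)])
small key (array([ 548.99, -303.39,   76.13]), [np.float64(2.978029034263955), np.float64(2.9780290342639866)])
socket (array([571.62, 123.51,  85.16]), [np.float64(3.186577240030418), np.float64(3.1865772400303207)])
screw (array([564.92, 130.11,  63.16]), [np.float64(3.471339332992348), np.float64(3.4713393329921565)])
machine (array([569.66, 121.79,  -7.47]), [np.float64(3.652046813727556), np.float64(3.6520468137275914)])
```

>>> jog_arm --pt "85 50 -22 0 0.3" --pt "85 100 -45 0 0.6" --pt "85 155 -70 0 1.0" --pt "85 210 -95 0 1.4" --pt "85 265 -120 0 1.8" --pt "85 320 -145 0 2.2" --pt "85 375 -168 0 2.6" --pt "85 424 -190 0 2.75" --pt "85 424 -190 0 2.75" --pt "85 424 -190 0 2.75"

```text
t: 3.45
eef_pos: [537.2, -198.2, 231.2]
ee_rot: [1.0, 0.0, -0.0, -0.0]
wrist_force: [-1.2, -0.5, -0.0]
opening: 0.992
```

```bash
python3 - <<'E'
from h import *
np.set_printoptions(precision=3,suppress=True)
s=sense(); print(s['t'],s['eef_pos'],s['ee_rot'],s['dq'],s['joint_pos'])
p=snapshot('wrist'); save(p,'w1'); print(-np.array(p['R']).T@p['t'])
import pickle; pickle.dump(p,open('w1.pkl','wb'))
print(proj(p,s['eef_pos']))
E
```

```text
3.45 [ 537.175 -198.249  231.154] [ 1.  0. -0. -0.] [-0.024 -0.008  0.004  0.    -0.    -0.   ] [-0.488  0.146  1.443 -0.     1.553  1.082]
[ 612.564 -198.079  375.005]
[285.141 277.098]
```

View pics/w1.png

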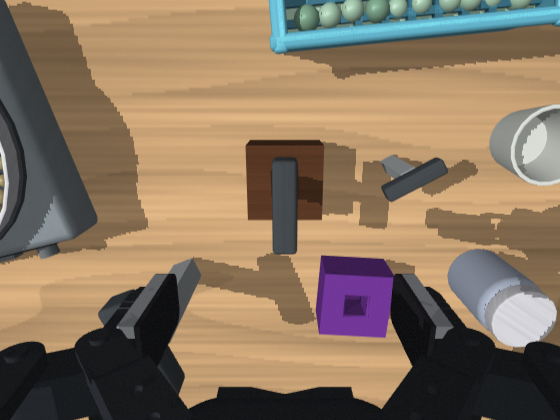

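>>> jog_arm --pt "85 5 -45 0 0" --pt "85 10 -100 0 0" --pt "85 15 -155 0 0" --pt "85 20 -210 0 0" --pt "85 24 -265 0 0" --pt "85 28 -310 0 0" --pt "85 28 -323 0 0" --pt "85 28 -323 0 0" --pt "85 28 -323 0 0" --pt "85 28 -323 0 0"

```text
t: 4.75
eef_pos: [565.5, 123.5, 231.4]
ee_rot: [1.0, -0.001, 0.0, 0.0]
wrist_force: [0.2, 0.7, 0.6]
opening: 0.996
```

```bash
python3 - <<'E'
from h import *
np.set_printoptions(precision=3,suppress=True)
s=sense(); print(s['t'],s['eef_pos'],s['ee_rot'],s['dq'],s['joint_pos'])
p=snapshot('wrist'); save(p,'w2'); print(-np.array(p['R']).T@p['t'])
import pickle; pickle.dump(p,open('w2.pkl','wb'))
for nm in ['screw','screw_mark','socket_floor','release_mark']:
  print(nm,[(np.round(d['uv'],1).tolist(),round(d['confidence'],2)) for d in tip_of(p,nm)])
E
```

```text
4.75 [565.454 123.508 231.395] [ 1.    -0.001  0.     0.   ] [ 0.008  0.002 -0.001  0.003 -0.003  0.002] [ 0.082  0.158  1.428 -0.     1.555  1.655]
[640.79  123.49  375.309]
screw [([282.4, 186.3], 0.76)]
screw_mark [([244.5, 176.2], 0.69)]
socket_floor [([277.3, 186.5], 0.61)]
release_mark [([268.2, 134.9], 0.79)]
```

View pics/w2.png

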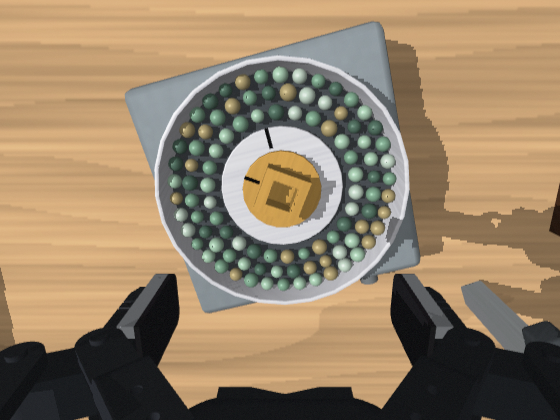

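>>> jog_arm --pt "85 -20 0 30 0" --pt "85 -40 0 60 0" --pt "85 -40 0 60 0" --pt "85 -40 0 60 0" --pt "85 -40 0 60 0" --pt "85 -40 0 60 0" --pt "85 -40 0 60 0" --pt "85 -40 0 60 0" --pt "85 -40 0 60 0" --pt "85 -40 0 60 0"

```text
t: 6.25
eef_pos: [525.3, 124.8, 171.3]
ee_rot: [1.0, -0.0, -0.0, -0.0]
wrist_force: [-0.1, 0.2, -0.3]
opening: 0.997
```

```bash
python3 - <<'E'
from h import *
np.set_printoptions(precision=3,suppress=True)
s=sense(); print(s['t'],s['eef_pos'],s['ee_rot'],s['dq'],s['joint_pos'])
p=snapshot('wrist'); save(p,'w3'); print(-np.array(p['R']).T@p['t'])
import pickle; pickle.dump(p,open('w3.pkl','wb'))
p2=pickle.load(open('w2.pkl','rb'))
for nm in ['screw','screw_mark','socket_floor','release_mark']:
  print(nm,[(np.round(d['uv'],1).tolist(),round(d['confidence'],2)) for d in tip_of(p,nm)])
im=cv2.cvtColor(p['img'],cv2.COLOR_RGB2BGR); cv2.imwrite('pics/w3z.png',cv2.resize(im[10:210,180:380],None,fx=3,fy=3,interpolation=cv2.INTER_CUBIC))
im=cv2.cvtColor(p2['img'],cv2.COLOR_RGB2BGR); cv2.imwrite('pics/w2z.png',cv2.resize(im[110:260,210:360],None,fx=4,fy=4,interpolation=cv2.INTER_CUBIC))
E
```

```text
6.25 [525.342 124.809 171.319] [ 1. -0. -0. -0.] [ 0.    -0.002 -0.001 -0.     0.001 -0.001] [0.09  0.106 1.61  0.    1.426 1.661]
[600.701 124.902 315.211]
screw [([285.0, 151.2], 0.68)]
screw_mark [([236.7, 137.5], 0.97)]
socket_floor [([282.7, 148.9], 0.59)]
release_mark [([263.9, 81.2], 0.78)]
```

View pics/w3z.png

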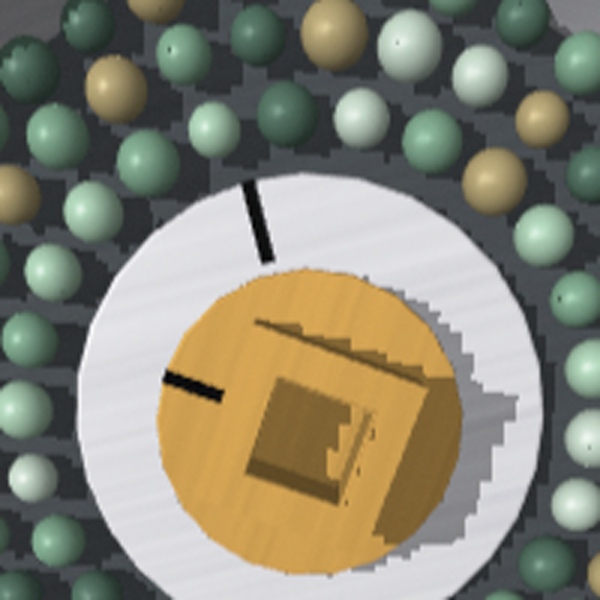

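View pics/w2z.png

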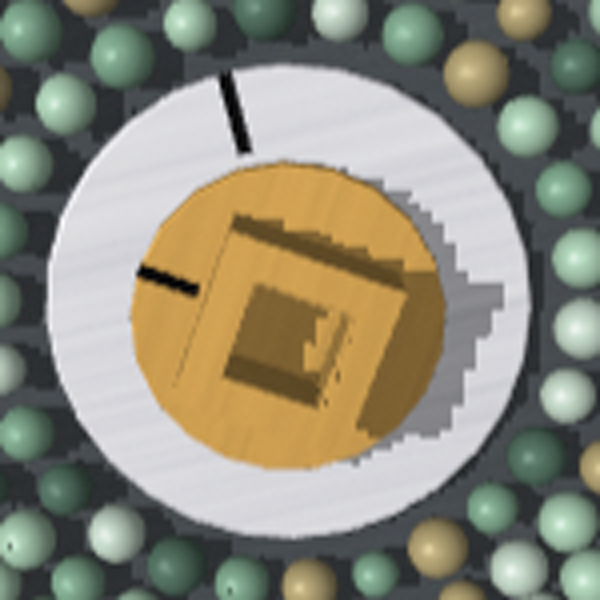

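```bash
python3 - <<'E'
from h import *
import pickle
np.set_printoptions(precision=2,suppress=True)
p2=pickle.load(open('w2.pkl','rb'));p3=pickle.load(open('w3.pkl','rb'))
a=lambda x,y:(210+(x-1.5)/4,110+(y-1.5)/4)
b=lambda x,y:(180+(x-1)/3,10+(y-1)/3)
c2=[(258,284),(350,312),(322,408),(225,376)];c3=[(278,378),(372,410),(340,505),(247,470)]
Xs=[]
for q,r in zip(c2,c3):
    X,e=tri([(p2,a(*q)),(p3,b(*r))]); Xs.append(X); print(X,e[0])
print('mean',np.mean(Xs,0))
bo,_=tri([(p2,a(235,216)),(p3,b(256,320))]);print('boss corner',bo); bo,_=tri([(p2,a(407,289)),(p3,b(430,385))]);print(bo)
for p,f,c in ((p2,a,c2),(p3,b,c3)):
  for z in (92,95):
    w=np.array([atz(p,f(*q),z) for q in c]); 
    print(z,w.mean(0),[np.linalg.norm(w[i]-w[(i+1)%4]) for i in range(4)],np.degrees([np.arctan2(*(w[(i+1)%4]-w[i])[[1,0]]) for i in range(4)]))
print('rel line',tri([(p2,a(225,73)),(p3,b(249,181))])[0],tri([(p2,a(245,152)),(p3,b(268,261))])[0])
print('scr line',tri([(p2,a(139,269)),(p3,b(164,376))])[0],tri([(p2,a(198,292)),(p3,b(222,397))])[0])
for p,f,l,m in ((p2,a,[(225,73),(245,152)],[(139,269),(198,292)]),(p3,b,[(249,181),(268,261)],[(164,376),(222,397)])):
    w=[atz(p,f(*q),70) for q in l]; d=w[0]-w[1]; print('rel',w,np.arctan2(d[1],d[0]))
    w=[atz(p,f(*q),75) for q in m]; d=w[0]-w[1]; print('scr',w,np.arctan2(d[1],d[0]))
# ring / flange segmentation
for p,n in((p2,'2'),(p3,'3')):
    hsv=cv2.cvtColor(p['img'],cv2.COLOR_RGB2HSV)
    br=((hsv[...,0]>14)&(hsv[...,0]<26)&(hsv[...,1]>120)).astype(np.uint8)
    wh=((hsv[...,1]<25)&(hsv[...,2]>90)).astype(np.uint8)
    for nm,m in(('flange',br),('ring',wh|br)):
        uv=regions_of  # unused
        n_,lab,st,ce=cv2.connectedComponentsWithStats(cv2.morphologyEx(m,cv2.MORPH_OPEN,np.ones((3,3))))
        u=a(290,315) if n=='2' else b(310,420)
        cand=[i for i in range(1,n_) if st[i][0]<u[0]<st[i][0]+st[i][2] and st[i][1]<u[1]<st[i][1]+st[i][3] and st[i][4]<40000]
        i=max(cand,key=lambda i:st[i][4])
        cs,_=cv2.findContours((lab==i).astype(np.uint8),cv2.RETR_EXTERNAL,cv2.CHAIN_APPROX_NONE)
        c=max(cs,key=len); hull=cv2.convexHull(c)[:,0]
        z=70 if nm=='ring' else 75
        W=np.array([atz(p,q,z) for q in c[:,0]])[:,:2]
        # circle fit robust
        from scipy.optimize import least_squares
        r=least_squares(lambda v:np.hypot(*(W-v[:2]).T)-v[2],[565,124,40],loss='soft_l1'); print(n,nm,r.x,np.std(r.fun))
E
```

```text
[578.74 131.91  99.78] 0.17158602716977728
[571.96 113.75  94.94] 0.13494203649951134
[553.54 119.69  98.96] 0.27940275995481106
[561.57 138.16 103.84] 0.012232242535091413
mean [566.45 125.88  99.38]
boss corner [588.67 136.92  81.62]
[577.24 102.79  98.12]
92 [564.42 125.97  92.  ] [np.float64(19.06614967858724), np.float64(20.7035840187742), np.float64(20.66078252192486), np.float64(20.084033196561062)] [-107.49  164.52   70.78  -19.94]
95 [565.23 125.94  95.  ] [np.float64(18.864255741784802), np.float64(20.484351076940992), np.float64(20.442002810704246), np.float64(19.871360758901655)] [-107.49  164.52   70.78  -19.94]
92 [565.23 126.13  92.  ] [np.float64(19.92120806368759), np.float64(20.519562477120317), np.float64(20.446072373163805), np.float64(19.685595627457534)] [-108.68  162.     68.98  -19.45]
95 [565.71 126.11  95.  ] [np.float64(19.653462524093708), np.float64(20.243774918951065), np.float64(20.171272538604228), np.float64(19.421016772267198)] [-108.68  162.     68.98  -19.45]
rel line [616.12 138.68  71.56] [600.26 134.88  72.2 ]
scr line [576.9  157.05  77.22] [572.89 144.59  81.03]
rel [array([615.99, 138.85,  70.  ]), array([599.96, 135.  ,  70.  ])] 0.235801503772245
scr [array([576.43, 157.24,  75.  ]), array([571.49, 145.06,  75.  ])] 1.1853162665246626
rel [array([616.22, 138.67,  70.  ]), array([600.26, 134.93,  70.  ])] 0.2303053496625016
scr [array([576.66, 157.4 ,  75.  ]), array([572.17, 145.05,  75.  ])] 1.222215603918786
2 flange [565.37 126.    32.3 ] 2.410716281301276
2 ring [570.29 124.41 118.67] 11.104538803874462
3 flange [565.47 125.89  32.41] 2.511331915474073
3 ring [562.39 125.61 109.51] 13.411014255931509
```

>>> jog_arm --pt "85 2 45 -10 0" --pt "85 4 100 -10 0" --pt "85 6 155 -10 0" --pt "85 8 210 -10 0" --pt "85 10 265 -5 0" --pt "85 12 310 0 0" --pt "85 12 323 0 0" --pt "85 12 323 0 0" --pt "85 12 323 0 0" --pt "85 12 323 0 0"

```text
t: 7.75
eef_pos: [537.5, -197.0, 171.6]
ee_rot: [1.0, 0.001, 0.0, -0.0]
wrist_force: [0.4, 0.4, -0.4]
opening: 0.995
```

```bash
python3 - <<'E'
from h import *
np.set_printoptions(precision=3,suppress=True)
s=sense(); print(s['t'],s['eef_pos'],s['ee_rot'],s['dq'],s['joint_pos'])
p=snapshot('wrist'); save(p,'w4'); print(-np.array(p['R']).T@p['t'])
import pickle; pickle.dump(p,open('w4.pkl','wb'))
p1=pickle.load(open('w1.pkl','rb'))
im=cv2.cvtColor(p['img'],cv2.COLOR_RGB2BGR); cv2.imwrite('pics/w4z.png',cv2.resize(im[60:260,180:380],None,fx=3,fy=3,interpolation=cv2.INTER_CUBIC))
im=cv2.cvtColor(p1['img'],cv2.COLOR_RGB2BGR); cv2.imwrite('pics/w1z.png',cv2.resize(im[120:270,210:360],None,fx=4,fy=4,interpolation=cv2.INTER_CUBIC))
E
```

```text
7.75 [ 537.486 -197.043  171.609] [ 1.     0.001  0.    -0.   ] [-0.005  0.002 -0.001 -0.002  0.    -0.002] [-0.486  0.172  1.534  0.     1.436  1.083]
[ 612.785 -196.837  315.501]
```

View pics/w4z.png

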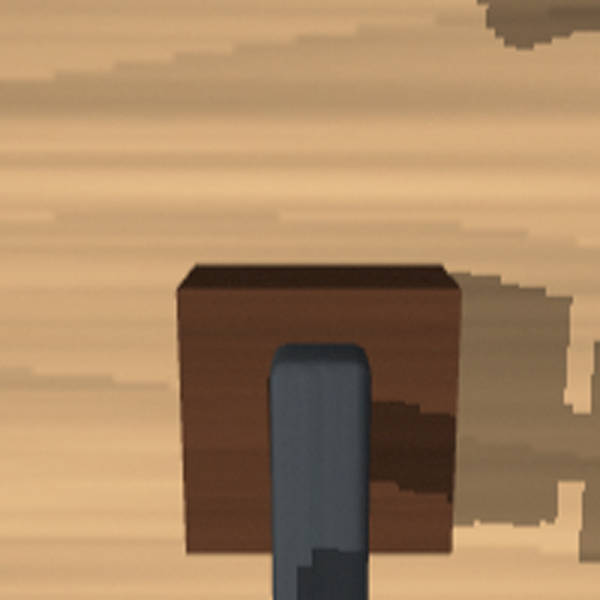

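View pics/w1z.png

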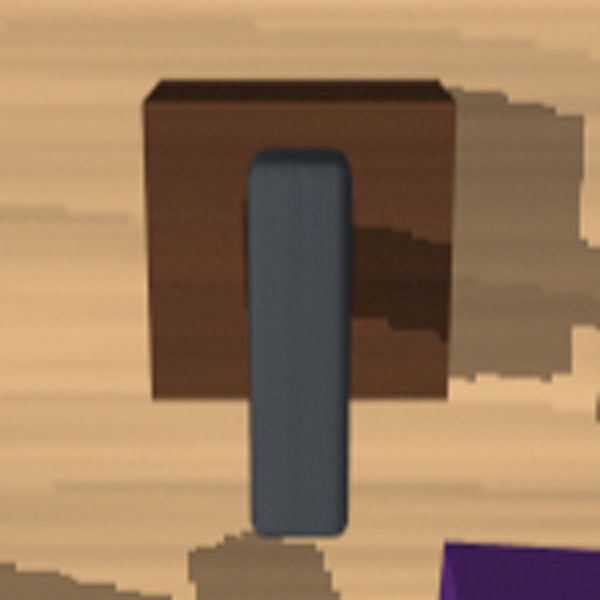

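```bash
python3 - <<'E'
from h import *
import pickle
np.set_printoptions(precision=2,suppress=True)
p1=pickle.load(open('w1.pkl','rb'));p4=pickle.load(open('w4.pkl','rb'))
a=lambda x,y:(210+(x-1.5)/4,120+(y-1.5)/4)
b=lambda x,y:(180+(x-1)/3,60+(y-1)/3)
im=cv2.cvtColor(p4['img'],cv2.COLOR_RGB2BGR); cv2.imwrite('pics/w4y.png',cv2.resize(im[160:310,210:360],None,fx=4,fy=4,interpolation=cv2.INTER_CUBIC))
print('front face corners',[tri([(p1,a(*q)),(p4,b(*r))])[0] for q,r in [((143,103),(177,289)),((456,101),(461,290)),((447,400),(452,553)),((152,399),(187,553))]])
for q in [(143,103),(456,101),(447,400),(152,399)]: print(atz(p1,a(*q),45))
for q in [(177,289),(461,290),(452,553),(187,553)]: print(atz(p4,b(*q),45))
print('bar top front edge',[tri([(p1,a(*q)),(p4,b(*r))])[0] for q,r in [((249,165),(272,362)),((351,165),(370,362))]])
for q in [(249,165),(351,165),(348,535),(251,535)]: print(atz(p1,a(*q),127))
E
```

```text
front face corners [array([ 569.69, -162.36,   40.18]), array([ 571.28, -232.12,   50.84]), array([ 499.42, -233.29,   42.61]), array([ 500.34, -162.87,   44.68])]
[ 570.24 -162.97   45.  ]
[ 570.64 -232.84   45.  ]
[ 500.17 -232.88   45.  ]
[ 500.46 -162.86   45.  ]
[ 570.5  -162.88   45.  ]
[ 570.26 -232.78   45.  ]
[ 500.48 -233.13   45.  ]
[ 500.47 -162.95   45.  ]
bar top front edge [array([ 569.52, -189.18,  122.52]), array([ 569.29, -206.82,  121.35])]
[ 570.28 -189.37  127.  ]
[ 570.27 -206.7   127.  ]
[ 501.93 -206.81  127.  ]
[ 501.94 -189.    127.  ]
```

View pics/w4y.png

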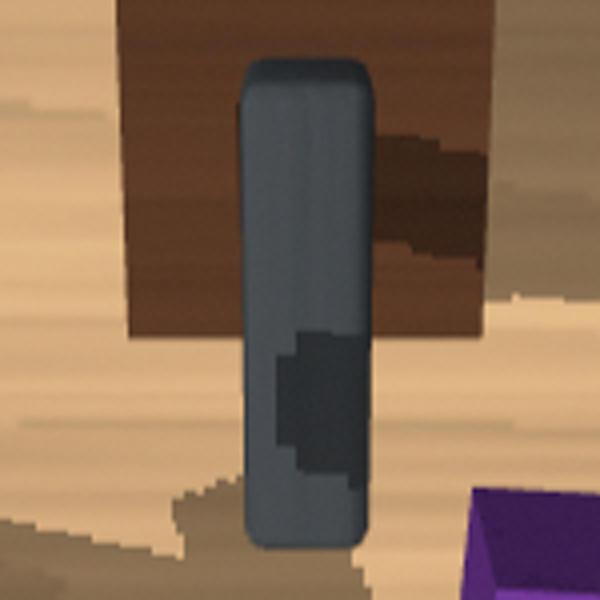

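>>> jog_arm --pt "85 -1 1 25 0" --pt "85 -1.5 1 50 0" --pt "85 -1.5 1 70 0" --pt "85 -1.5 1 74 0" --pt "85 -1.5 1 74 0" --pt "18 -1.5 1 74 0" --pt "10 -1.5 1 74 0" --pt "10 -1.5 1 74 0" --pt "10 -1.5 1 74 0" --pt "10 -1.5 1 74 0" --squeeze 100

```text
t: 9.05
eef_pos: [536.0, -199.1, 97.7]
ee_rot: [1.0, -0.0, 0.0, -0.0]
wrist_force: [-1.3, 2.1, 5.6]
opening: 0.195
```

```bash
python3 - <<'E'
from h import *
np.set_printoptions(precision=3,suppress=True)
s=sense(); print(s['t'],s['eef_pos'],s['ee_rot'],s['opening']*85,s['wrist_force'],s['torque'])
p=snapshot('wrist'); save(p,'w5')
E
```

```text
9.05 [ 535.969 -199.093   97.721] [ 1. -0.  0. -0.] 16.550807629044716 [-1.284  2.097  5.635] [ 0.538  0.14  -0.021]
```

View pics/w5.png

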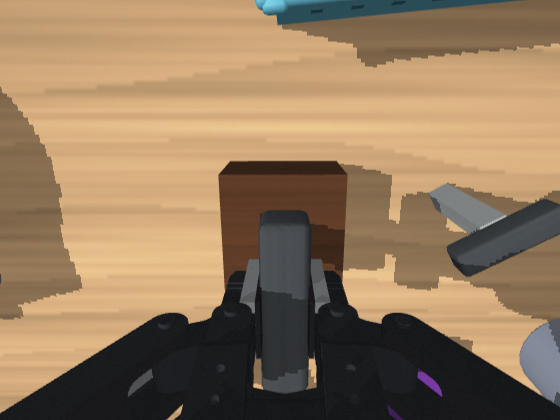

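>>> jog_arm --pt "10 0 0 -30 0" --pt "10 0 0 -75 0" --pt "10 2 -15 -110 -0.5" --pt "10 6 -60 -110 -1.6" --pt "10 10 -115 -110 -2.8" --pt "10 15 -170 -110 -4.0" --pt "10 20 -225 -110 -5.2" --pt "10 25 -275 -110 -6.4" --pt "10 29 -315 -110 -7.6" --pt "10 29 -325 -110 -8.85"

```text
t: 10.35
eef_pos: [564.6, 128.1, 206.8]
ee_rot: [0.813, 0.582, -0.0, -0.0]
wrist_force: [-0.7, -0.1, -3.2]
opening: 0.19
```

>>> jog_arm --pt "10 0 0 0 0" --pt "10 0 0 0 0" --pt "10 0 0 0 0" --pt "10 0 0 0 0" --pt "10 0 0 0 0" --pt "10 0 0 0 0" --pt "10 0 0 0 0" --pt "10 0 0 0 0" --pt "10 0 0 0 0" --pt "10 0 0 0 0"

```text
t: 11.6
eef_pos: [564.8, 125.8, 207.3]
ee_rot: [0.815, 0.579, 0.0, -0.0]
wrist_force: [0.2, -0.5, -3.6]
opening: 0.195
```

```bash
python3 - <<'E'
from h import *
np.set_printoptions(precision=3,suppress=True)
s=sense(); print(s)
p=snapshot('wrist'); save(p,'w6');t=snapshot('top');save(t,'t6');c=snapshot('scene');save(c,'s6')
import pickle; pickle.dump([p,t,c],open('w6.pkl','wb'))
cv2.imwrite('pics/s6z.png',cv2.cvtColor(cv2.resize(c['img'][60:230,250:450],None,fx=4,fy=3.5*4/3.5,interpolation=cv2.INTER_CUBIC)[:600],cv2.COLOR_RGB2BGR))
E
```

```text
{'t': 11.6, 'joint_pos': array([0.086, 0.167, 1.466, 0.   , 1.508, 0.421]), 'dq': array([-0.001, -0.   ,  0.001,  0.   ,  0.002,  0.   ]), 'joint_efforts': array([ -0.001, -74.264, -58.27 ,  -0.   ,   0.002,   0.001]), 'eef_pos': array([564.842, 125.834, 207.32 ]), 'ee_rot': array([ 0.815,  0.579,  0.   , -0.   ]), 'wrist_force': array([ 0.188, -0.544, -3.582]), 'torque': array([-0.017,  0.002,  0.078]), 'opening': 0.19461500025429884}
```

View pics/w6.png

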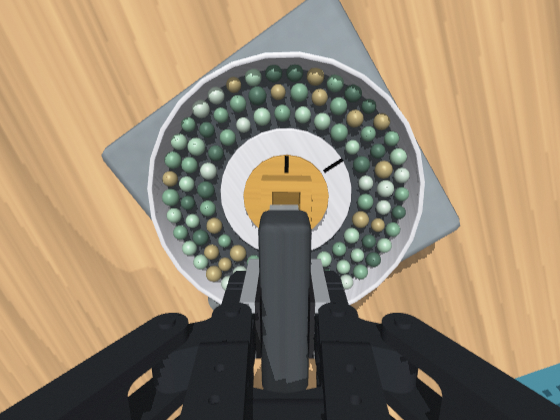

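View pics/s6z.png

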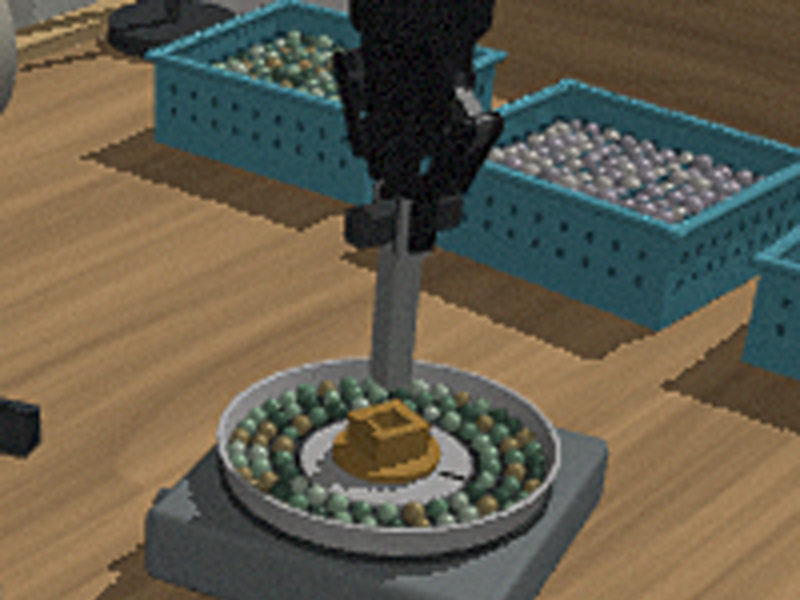

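```bash
python3 - <<'E'
from h import *
import pickle
p=pickle.load(open('w6.pkl','rb'))[0]
im=cv2.cvtColor(p['img'],cv2.COLOR_RGB2BGR); cv2.imwrite('pics/w6z.png',cv2.resize(im[145:245,235:335],None,fx=6,fy=6,interpolation=cv2.INTER_CUBIC))
E
```

```text
(no output)
```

View pics/w6z.png

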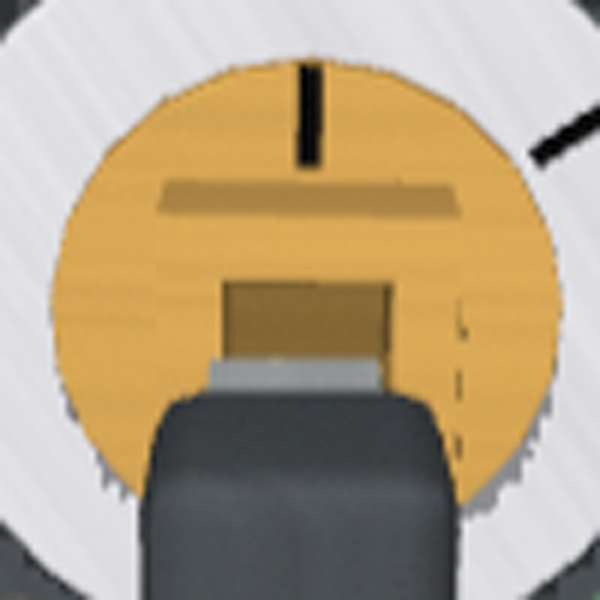

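```bash
python3 - <<'E'
from h import *
import pickle
np.set_printoptions(precision=2,suppress=True)
p=pickle.load(open('w6.pkl','rb'))[0]
z=lambda x,y:(235+(x-2.5)/6,145+(y-2.5)/6)
q=[0.815,0.579]; yaw=2*np.arctan2(.579,.815); tx=np.array([np.cos(yaw),np.sin(yaw)]);ty=np.array([np.sin(yaw),-np.cos(yaw)])
T=np.array([564.84,125.83]); print(yaw)
f=lambda P:(tx@(P[:2]-T),ty@(P[:2]-T))
for c in [(208.5,358),(382,358)]: print('foot',f(atz(p,z(*c),121.6)))
for zz in(94,96,98):
  for c in [(221.5,282),(392,282)]: print('mouth',zz,f(atz(p,z(*c),zz)))
for c in [(310,64),(310,167)]: print('mark',f(atz(p,z(*c),76)))
for c in [(160,181),(455,186)]: print('bossedge',f(atz(p,z(*c),96)))
a=atz(p,z(540,160),70);b=atz(p,z(600,118),70);print('rel',np.arctan2((b-a)[1],(b-a)[0]),b)
E
```

```text
1.2353827040562746
foot (np.float64(7.985238196840777), np.float64(-9.861604597264163))
foot (np.float64(7.9690112063864555), np.float64(8.987295317629622))
mouth 94 (np.float64(9.438307646559446), np.float64(-9.38863704410355))
mouth 94 (np.float64(9.419965624322979), np.float64(11.143808882674954))
mouth 96 (np.float64(9.949798113766073), np.float64(-9.313472409229691))
mouth 96 (np.float64(9.931598713211494), np.float64(11.059319803598225))
mouth 98 (np.float64(10.4612885809727), np.float64(-9.238307774355834))
mouth 98 (np.float64(10.443231802100009), np.float64(10.974830724521494))
mark (np.float64(32.94299845605146), np.float64(1.3299416359092084))
mark (np.float64(19.864571851971366), np.float64(1.33401486172208))
bossedge (np.float64(22.229163122948904), np.float64(-16.420985040658763))
bossedge (np.float64(21.5970454766932), np.float64(18.35702690348345))
rel 0.29182620692198236 [609.61 136.73  70.  ]
```

>>> jog_arm --pt "10 0.5 0.6 6 0" --pt "10 1 1.2 12 0" --pt "10 1 1.2 16 0" --pt "10 1 1.2 16 0" --pt "10 1 1.2 16 0" --pt "10 1 1.2 16 0" --pt "10 1 1.2 16 0" --pt "10 1 1.2 16 0" --pt "10 1 1.2 16 0" --pt "10 1 1.2 16 0"

```text
t: 13.0
eef_pos: [566.3, 126.3, 191.3]
ee_rot: [0.815, 0.579, 0.0, -0.0]
wrist_force: [-0.1, 0.2, -3.2]
opening: 0.193
```

```bash
python3 - <<'E'
from h import *
np.set_printoptions(precision=3,suppress=True)
s=sense(); print(s['t'],s['eef_pos'],s['ee_rot'],s['wrist_force'])
p=snapshot('wrist'); 
import pickle; pickle.dump(p,open('w7.pkl','wb'))
im=cv2.cvtColor(p['img'],cv2.COLOR_RGB2BGR); cv2.imwrite('pics/w7z.png',cv2.resize(im[145:245,235:335],None,fx=6,fy=6,interpolation=cv2.INTER_CUBIC))
E
```

```text
13.0 [566.311 126.336 191.33 ] [ 0.815  0.579  0.    -0.   ] [-0.12   0.178 -3.151]
```

View pics/w7z.png

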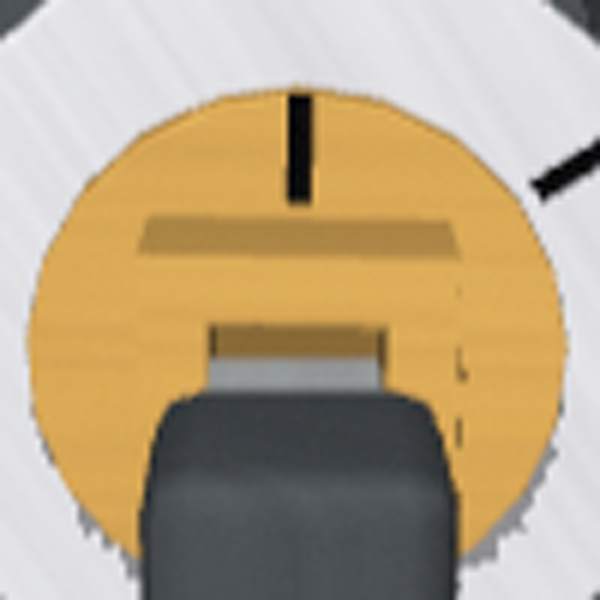

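```bash
python3 - <<'E'
from h import *
import pickle
np.set_printoptions(precision=2,suppress=True)
p=pickle.load(open('w7.pkl','rb'))
z=lambda x,y:(235+(x-2.5)/6,145+(y-2.5)/6)
yaw=2*np.arctan2(.579,.815); tx=np.array([np.cos(yaw),np.sin(yaw)]);ty=np.array([np.sin(yaw),-np.cos(yaw)])
T=np.array([566.31,126.34])
f=lambda P:np.array((tx@(P[:2]-T),ty@(P[:2]-T)))
print('foot',f(atz(p,z(295.2,358),105.6)))
for zz in(92,94,96,98): print('mouth',zz,f(atz(p,z(297.5,326),zz)))
E
```

```text
foot [ 8.   -0.45]
mouth 92 [ 7.83 -0.23]
mouth 94 [ 8.39 -0.22]
mouth 96 [ 8.94 -0.22]
mouth 98 [ 9.5  -0.22]
```

>>> jog_arm --pt "10 0 0.2 2 0" --pt "10 0 0.2 4 0" --pt "10 0 0.2 6 0" --pt "10 0 0.2 7 0" --pt "10 0 0.2 8 0" --pt "10 0 0.2 8 0" --pt "10 0 0.2 8 0" --pt "10 0 0.2 8 0" --pt "10 0 0.2 8 0" --pt "10 0 0.2 8 0"

```text
t: 14.3
eef_pos: [566.5, 126.3, 183.3]
ee_rot: [0.815, 0.579, 0.0, -0.0]
wrist_force: [-0.0, 0.1, -3.3]
opening: 0.196
```

```bash
python3 - <<'E'
from h import *
np.set_printoptions(precision=3,suppress=True)
s=sense(); print(s['t'],s['eef_pos'],s['ee_rot'],s['wrist_force'],s['torque'])
p=snapshot('wrist'); 
import pickle; pickle.dump(p,open('w8.pkl','wb'))
im=cv2.cvtColor(p['img'],cv2.COLOR_RGB2BGR); cv2.imwrite('pics/w8z.png',cv2.resize(im[145:245,235:335],None,fx=6,fy=6,interpolation=cv2.INTER_CUBIC))
E
```

```text
14.3 [566.501 126.286 183.335] [ 0.815  0.579  0.    -0.   ] [-0.029  0.107 -3.337] [ 0.02  -0.017 -0.04 ]
```

View pics/w8z.png

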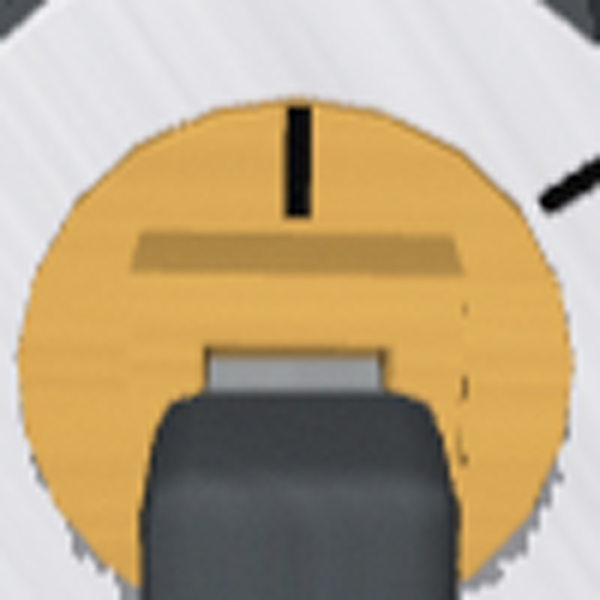

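>>> jog_arm --pt "10 -0.5 0 1 0" --pt "10 -0.5 0 2 0" --pt "10 -0.5 0 3 0" --pt "10 -0.5 0 3 0" --pt "10 -0.5 0 3 0" --pt "10 -0.5 0 3 0" --pt "10 -0.5 0 3 0" --pt "10 -0.5 0 3 0" --pt "10 -0.5 0 3 0" --pt "10 -0.5 0 3 0"

```text
t: 15.6
eef_pos: [566.3, 125.8, 180.3]
ee_rot: [0.815, 0.579, 0.0, -0.0]
wrist_force: [0.7, -0.1, -3.7]
opening: 0.195
```

```bash
python3 - <<'E'
from h import *
np.set_printoptions(precision=3,suppress=True)
s=sense(); print(s['t'],s['eef_pos'],s['ee_rot'],s['wrist_force'],s['torque'])
p=snapshot('wrist'); 
import pickle; pickle.dump(p,open('w9.pkl','wb'))
im=cv2.cvtColor(p['img'],cv2.COLOR_RGB2BGR); cv2.imwrite('pics/w9z.png',cv2.resize(im[145:245,235:335],None,fx=6,fy=6,interpolation=cv2.INTER_CUBIC))
p=snapshot('scene'); 
im=cv2.cvtColor(p['img'],cv2.COLOR_RGB2BGR); cv2.imwrite('pics/s9z.png',cv2.resize(im[105:205,290:400],None,fx=6,fy=6,interpolation=cv2.INTER_CUBIC))
E
```

```text
15.6 [566.32  125.8   180.309] [ 0.815  0.579  0.    -0.   ] [ 0.652 -0.15  -3.662] [-0.034 -0.015 -0.023]
```

View pics/w9z.png

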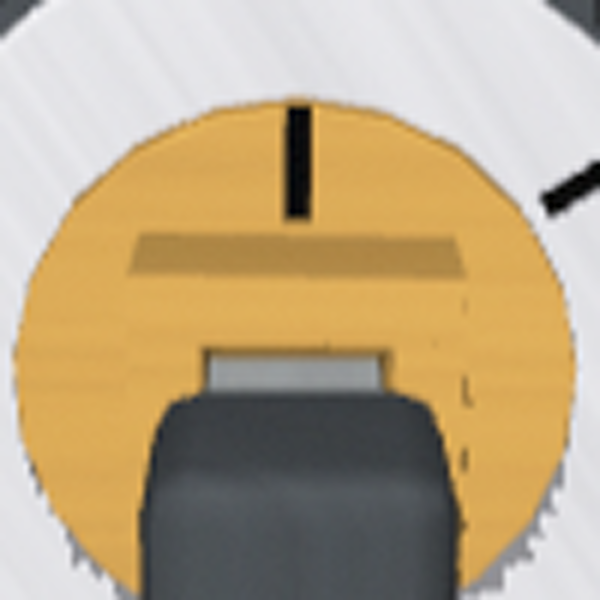

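View pics/s9z.png

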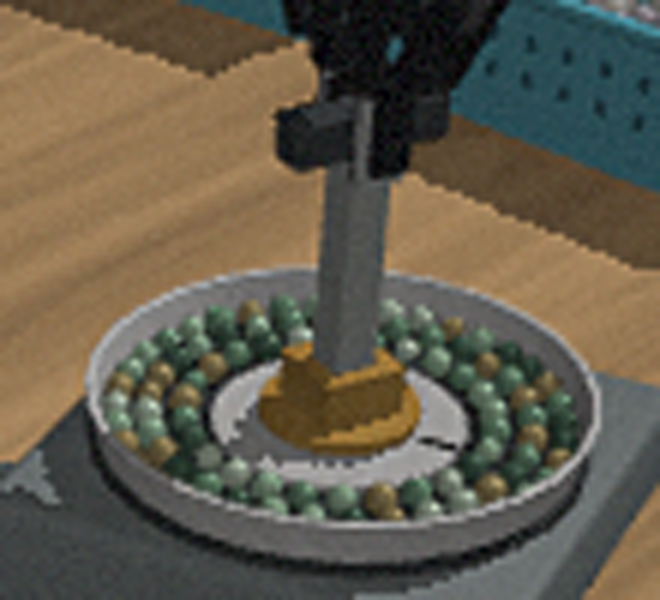

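>>> jog_arm --pt "10 -0.3 0 0.5 0" --pt "10 -0.3 0 1 0" --pt "10 -0.3 0 1.5 0" --pt "10 -0.3 0 2 0" --pt "10 -0.3 0 2 0" --pt "10 -0.3 0 2 0" --pt "10 -0.3 0 2 0" --pt "10 -0.3 0 2 0" --pt "10 -0.3 0 2 0" --pt "10 -0.3 0 2 0"

```text
t: 16.95
eef_pos: [566.2, 125.5, 178.3]
ee_rot: [0.815, 0.579, 0.0, -0.0]
wrist_force: [0.5, 0.2, -3.2]
opening: 0.191
```

```bash
python3 - <<'E'
from h import *
np.set_printoptions(precision=3,suppress=True)
s=sense(); print(s['t'],s['eef_pos'],s['ee_rot'],s['wrist_force'],s['torque'])
p=snapshot('wrist'); 
import pickle; pickle.dump(p,open('w10.pkl','wb'))
im=cv2.cvtColor(p['img'],cv2.COLOR_RGB2BGR); cv2.imwrite('pics/w10z.png',cv2.resize(im[145:245,235:335],None,fx=6,fy=6,interpolation=cv2.INTER_CUBIC))
E
```

```text
16.95 [566.222 125.517 178.32 ] [ 0.815  0.579  0.    -0.   ] [ 0.455  0.184 -3.231] [-0.004 -0.016 -0.022]
```

View pics/w10z.png

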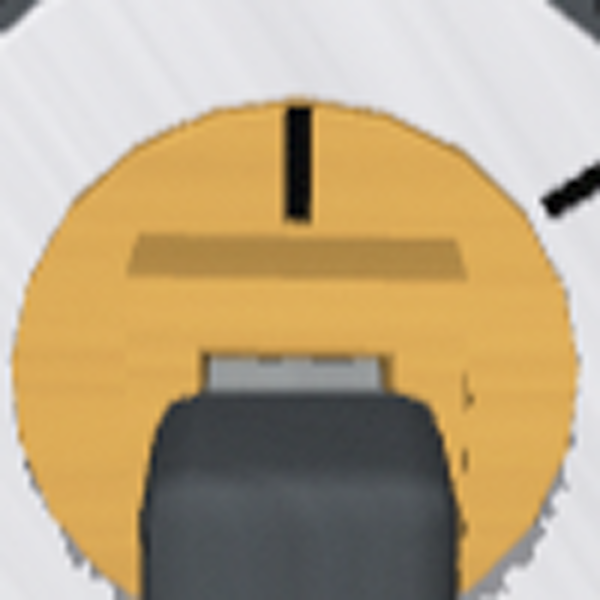

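>>> jog_arm --pt "10 -0.1 0 0.5 0" --pt "10 -0.1 0 1 0" --pt "10 -0.1 0 1.5 0" --pt "10 -0.1 0 2 0" --pt "10 -0.1 0 2.5 0" --pt "10 -0.1 0 3 0" --pt "10 -0.1 0 3 0" --pt "10 -0.1 0 3 0" --pt "10 -0.1 0 3 0" --pt "10 -0.1 0 3 0"

```text
t: 18.25
eef_pos: [566.2, 125.4, 175.4]
ee_rot: [0.815, 0.579, 0.0, -0.0]
wrist_force: [-0.2, -1.2, -3.4]
opening: 0.194
```

```bash
python3 - <<'E'
from h import *
np.set_printoptions(precision=3,suppress=True)
s=sense(); print(s['t'],s['eef_pos'],s['ee_rot'],s['wrist_force'],s['torque'])
p=snapshot('wrist'); 
import pickle; pickle.dump(p,open('w11.pkl','wb'))
im=cv2.cvtColor(p['img'],cv2.COLOR_RGB2BGR); cv2.imwrite('pics/w11z.png',cv2.resize(im[145:245,235:335],None,fx=6,fy=6,interpolation=cv2.INTER_CUBIC))
E
```

```text
18.25 [566.216 125.437 175.361] [ 0.815  0.579  0.    -0.   ] [-0.232 -1.231 -3.439] [ 0.002 -0.03   0.038]
```

View pics/w11z.png

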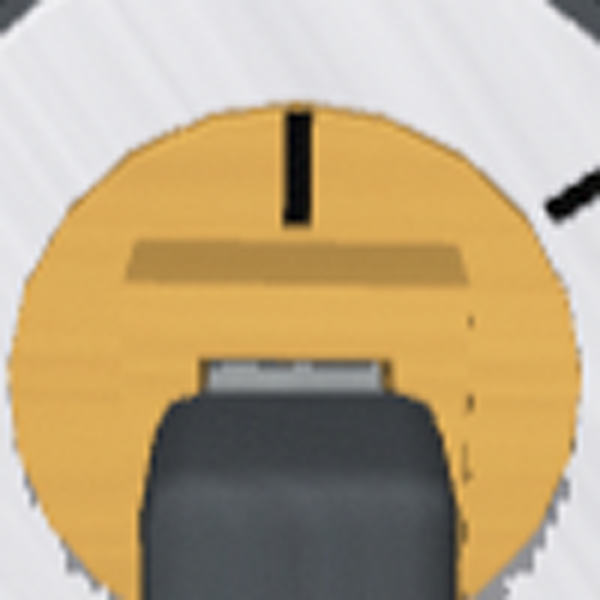

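>>> jog_arm --pt "10 -0.2 0 1.5 0" --pt "10 -0.3 0 3 0" --pt "10 -0.3 0 5 0" --pt "10 -0.3 0 7 0" --pt "10 -0.3 0 9 0" --pt "10 -0.3 0 11 0" --pt "10 -0.3 0 12 0" --pt "10 -0.3 0 12 0" --pt "10 -0.3 0 12 0" --pt "10 -0.3 0 12 0"

```text
t: 19.55
eef_pos: [566.2, 125.2, 163.7]
ee_rot: [0.815, 0.579, 0.0, 0.0]
wrist_force: [-2.2, 2.0, 5.8]
opening: 0.192
```

```bash
python3 - <<'E'
from h import *
np.set_printoptions(precision=3,suppress=True)
s=sense(); print(s['t'],s['eef_pos'],s['ee_rot'],s['wrist_force'],s['torque'])
E
```

```text
19.55 [566.186 125.197 163.678] [0.815 0.579 0.    0.   ] [-2.151  1.965  5.844] [ 0.179  0.391 -0.031]
```

>>> jog_arm --pt "10 0.1 -0.1 0.1 0" --pt "10 0.1 -0.1 0.2 0" --pt "10 0.1 -0.1 0.25 0" --pt "10 0.1 -0.1 0.25 0" --pt "10 0.1 -0.1 0.25 0" --pt "10 0.1 -0.1 0.25 0" --pt "10 0.1 -0.1 0.25 0" --pt "10 0.1 -0.1 0.25 0" --pt "10 0.1 -0.1 0.25 0" --pt "10 0.1 -0.1 0.25 0"

```text
t: 20.8
eef_pos: [566.2, 125.3, 163.6]
ee_rot: [0.815, 0.579, 0.0, 0.0]
wrist_force: [-2.3, 0.6, 7.2]
opening: 0.19
```

```bash
python3 - <<'E'
from h import *
np.set_printoptions(precision=3,suppress=True)
s=sense(); print(s['t'],s['eef_pos'],s['ee_rot'],s['wrist_force'],s['torque'])
p=snapshot('scene'); 
im=cv2.cvtColor(p['img'],cv2.COLOR_RGB2BGR); cv2.imwrite('pics/s12z.png',cv2.resize(im[105:205,290:400],None,fx=6,fy=6,interpolation=cv2.INTER_CUBIC))
E
```

```text
20.8 [566.22  125.265 163.641] [0.815 0.579 0.    0.   ] [-2.29   0.634  7.234] [0.105 0.507 0.02 ]
```

View pics/s12z.png

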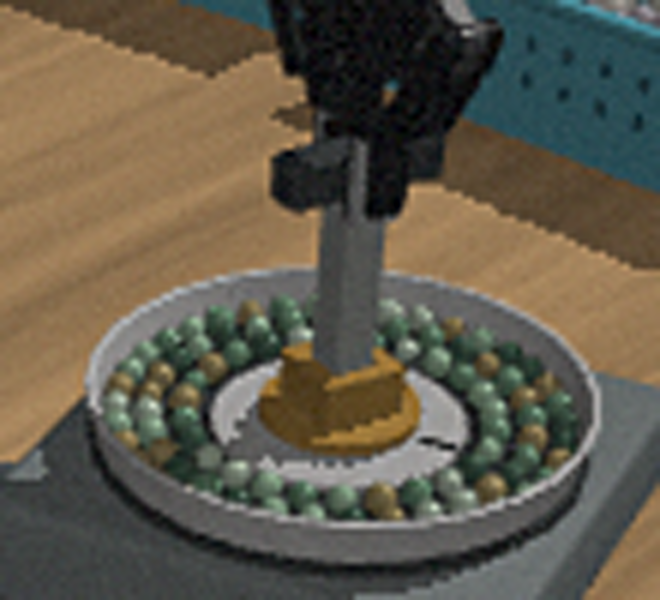

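>>> jog_arm --pt "10 0 -0.1 0.1 0" --pt "10 0 -0.2 0.2 0" --pt "10 0 -0.2 0.25 0" --pt "10 0 -0.2 0.25 0" --pt "10 0 -0.2 0.25 0" --pt "10 0 -0.2 0.25 0" --pt "10 0 -0.2 0.25 0.2" --pt "10 0 -0.2 0.25 0.4" --pt "10 0 -0.2 0.25 0.5" --pt "10 0 -0.2 0.25 0.5"

```text
t: 22.1
eef_pos: [566.4, 125.3, 163.6]
ee_rot: [0.835, 0.55, 0.001, 0.0]
wrist_force: [-0.2, 0.6, 9.0]
opening: 0.194
```

```bash
cat > st.py <<'E'
from h import *
import sys
np.set_printoptions(precision=3,suppress=True)
s=sense(); q=s['ee_rot']; yaw=2*np.arctan2(q[1],q[0]); tx=np.array([np.cos(yaw),np.sin(yaw)]);ty=np.array([np.sin(yaw),-np.cos(yaw)])
F=s['wrist_force']
print(s['t'],s['eef_pos'],'yaw',round(yaw,3),'tilt',q[2:],'push',round(F[2]+3.4,2),'Ftool',tx@F[:2],ty@F[:2],s['torque'])
if len(sys.argv)>1:
    p=snapshot('wrist'); save(p,sys.argv[1]); 
    import pickle; pickle.dump(p,open(sys.argv[1]+'.pkl','wb'))
    im=cv2.cvtColor(p['img'],cv2.COLOR_RGB2BGR); cv2.imwrite('pics/'+sys.argv[1]+'z.png',cv2.resize(im[145:245,235:335],None,fx=6,fy=6,interpolation=cv2.INTER_CUBIC))
E
python3 st.py w13
```

```text
22.1 [566.389 125.308 163.611] yaw 1.165 tilt [0.001 0.   ] push 12.45 Ftool 0.4815758754869733 -0.4012765030345764 [ 0.062 -0.032  0.061]
```

View pics/w13z.png

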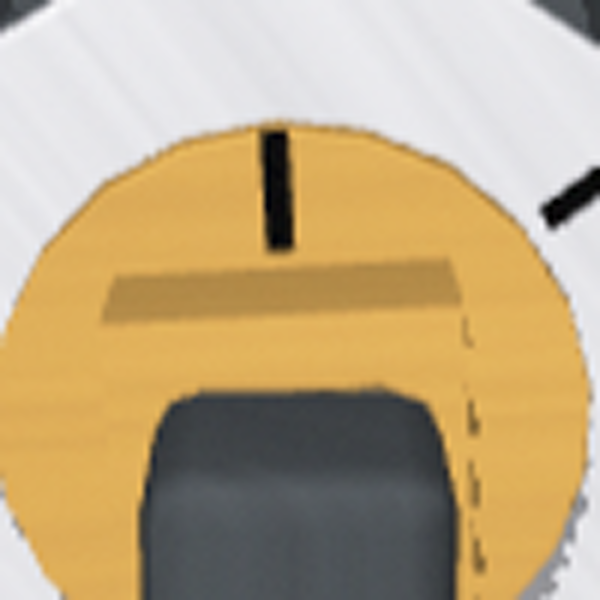

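>>> jog_arm --pt "10 0 0 0.1 0.1" --pt "10 0 0 0.1 0.2" --pt "10 0 0 0.1 0.3" --pt "10 0 0 0.1 0.4" --pt "10 0 0 0.1 0.5" --pt "10 0 0 0.1 0.6" --pt "10 0 0 0.1 0.7" --pt "10 0 0 0.1 0.8" --pt "10 0 0 0.1 0.8" --pt "10 0 0 0.1 0.8"

```text
t: 23.4
eef_pos: [566.4, 125.4, 163.8]
ee_rot: [0.864, 0.503, 0.001, 0.0]
wrist_force: [-1.4, 1.8, 12.2]
opening: 0.196
```

```bash
python3 st.py w14
```

```text
23.4 [566.419 125.357 163.817] yaw 1.054 tilt [0.001 0.   ] push 15.63 Ftool 0.842175788776783 -2.119965065132682 [0.106 0.213 0.071]
```

View pics/w14z.png

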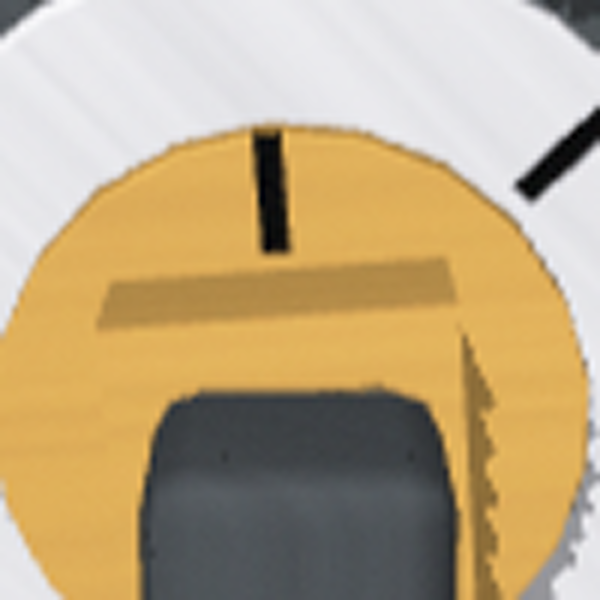

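>>> jog_arm --pt "10 0 0 -0.1 0.2" --pt "10 0 0 -0.15 0.4" --pt "10 0 0 -0.25 0.6" --pt "10 0 0 -0.3 0.8" --pt "10 0 0 -0.4 1.0" --pt "10 0 0 -0.45 1.2" --pt "10 0 0 -0.55 1.4" --pt "10 0 0 -0.6 1.5" --pt "10 0 0 -0.6 1.5" --pt "10 0 0 -0.6 1.5"

```text
t: 24.7
eef_pos: [566.4, 125.3, 164.5]
ee_rot: [0.912, 0.41, 0.001, 0.0]
wrist_force: [-1.8, -0.5, 13.0]
opening: 0.189
```

```bash
python3 st.py w15
```

```text
24.7 [566.399 125.326 164.496] yaw 0.845 tilt [0.001 0.   ] push 16.36 Ftool -1.5783869566521997 -0.9888398496153442 [0.025 0.359 0.114]
```

View pics/w15.png

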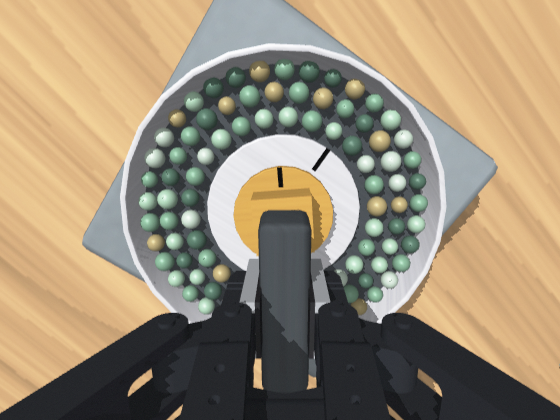

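>>> jog_arm --pt "10 0 0 -0.15 0.2" --pt "10 0 0 -0.25 0.4" --pt "10 0 0 -0.35 0.6" --pt "10 0 0 -0.45 0.8" --pt "10 0 0 -0.55 1.0" --pt "10 0 0 -0.65 1.2" --pt "10 0 0 -0.75 1.4" --pt "10 0 0 -0.85 1.6" --pt "10 0 0 -0.9 1.8" --pt "10 0 0 -0.9 1.8"

```text
t: 26.0
eef_pos: [566.3, 125.4, 165.2]
ee_rot: [0.956, 0.292, 0.001, 0.0]
wrist_force: [-1.8, 0.2, 11.4]
opening: 0.193
```

```bash
python3 st.py w16
```

```text
26.0 [566.321 125.387 165.237] yaw 0.593 tilt [0.001 0.   ] push 14.79 Ftool -1.4027502016376492 -1.1952557273903952 [0.086 0.26  0.164]
```

View pics/w16.png

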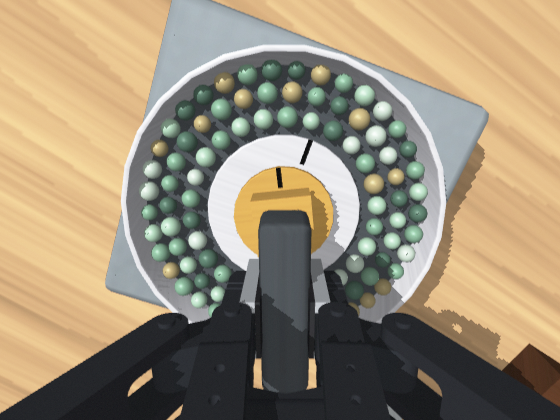

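>>> jog_arm --pt "10 0 0 -0.1 0.2" --pt "10 0 0 -0.2 0.4" --pt "10 0 0 -0.3 0.6" --pt "10 0 0 -0.4 0.8" --pt "10 0 0 -0.5 1.0" --pt "10 0 0 -0.6 1.2" --pt "10 0 0 -0.7 1.4" --pt "10 0 0 -0.8 1.7" --pt "10 0 0 -0.9 2.0" --pt "10 0 0 -0.9 2.0"

```text
t: 27.3
eef_pos: [566.3, 125.3, 166.1]
ee_rot: [0.988, 0.156, 0.001, 0.0]
wrist_force: [-1.6, 0.6, 12.1]
opening: 0.19
```

```bash
python3 st.py w17; python3 - <<'E'
from h import *
import pickle
p=pickle.load(open('w17.pkl','rb'))
im=cv2.cvtColor(p['img'],cv2.COLOR_RGB2BGR); cv2.imwrite('pics/w17y.png',cv2.resize(im[125:225,230:350],None,fx=6,fy=6,interpolation=cv2.INTER_CUBIC))
E
```

```text
27.3 [566.287 125.292 166.108] yaw 0.313 tilt [0.001 0.   ] push 15.53 Ftool -1.364434241777496 -1.0783289932587508 [0.001 0.399 0.1  ]
```

View pics/w17y.png

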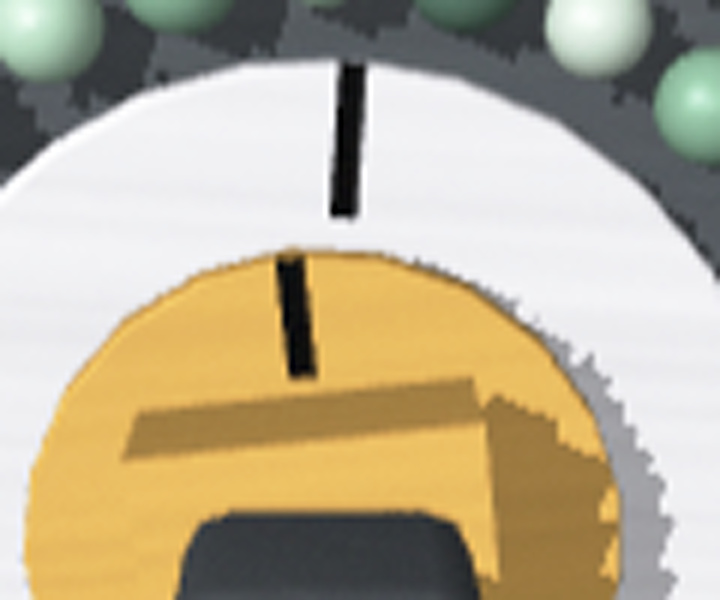

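```bash
cat > ang.py <<'E'
from h import *
import pickle
def go(fn,rel,scr,zf,ox=230,oy=125,k=6):
    p=pickle.load(open(fn,'rb')); z=lambda q:(ox+(q[0]-(k-1)/2)/k,oy+(q[1]-(k-1)/2)/k)
    r=[atz(p,z(q),70) for q in rel]; s=[atz(p,z(q),zf) for q in scr]
    d=lambda a:np.arctan2(a[1],a[0])
    print('rel dir',d(r[0]-r[1]),'scr dir',d(s[0]-s[1]),'diff',d(s[0]-s[1])-d(r[0]-r[1]))
    c=np.array([565.7,125.6,0]); 
    print('from axis',[d(x-c) for x in r],[d(x-c) for x in s], r,s)
E
python3 -c "
from ang import *
go('w17.pkl',[(352,66),(343,214)],[(290,257),(302,376)],79.9)"
```

```text
rel dir 0.2534648645058318 scr dir 0.4063530288552113 diff 0.15288816434937952
from axis [np.float64(0.26056311861142295), np.float64(0.26374869287568253)] [np.float64(0.4316010836792063), np.float64(0.447994676683592)] [array([615.6325657 , 138.91325042,  70.        ]), array([600.13605413, 134.89909642,  70.        ])] [array([595.62389846, 139.38175947,  79.9       ]), array([583.70725204, 134.25400092,  79.9       ])]
```

>>> jog_arm --pt "10 0 0 -0.1 0.2" --pt "10 0 0 -0.2 0.4" --pt "10 0 0 -0.3 0.6" --pt "10 0 0 -0.4 0.8" --pt "10 0 0 -0.5 1.0" --pt "10 0 0 -0.5 1.1" --pt "10 0 0 -0.5 1.1" --pt "10 0 0 -0.5 1.1" --pt "10 0 0 -0.5 1.1" --pt "10 0 0 -0.5 1.1"

```text
t: 28.6
eef_pos: [566.2, 125.3, 166.6]
ee_rot: [0.997, 0.08, 0.001, 0.0]
wrist_force: [-1.8, -0.6, 11.8]
opening: 0.19
```

```bash
python3 st.py w18; python3 - <<'E'
from h import *
import pickle
p=pickle.load(open('w18.pkl','rb'))
im=cv2.cvtColor(p['img'],cv2.COLOR_RGB2BGR); cv2.imwrite('pics/w18y.png',cv2.resize(im[125:225,230:350],None,fx=6,fy=6,interpolation=cv2.INTER_CUBIC))
E
```

```text
28.6 [566.249 125.311 166.609] yaw 0.161 tilt [0.001 0.   ] push 15.19 Ftool -1.8751555894153344 0.29437008738990983 [-0.012  0.46   0.157]
```

View pics/w18y.png

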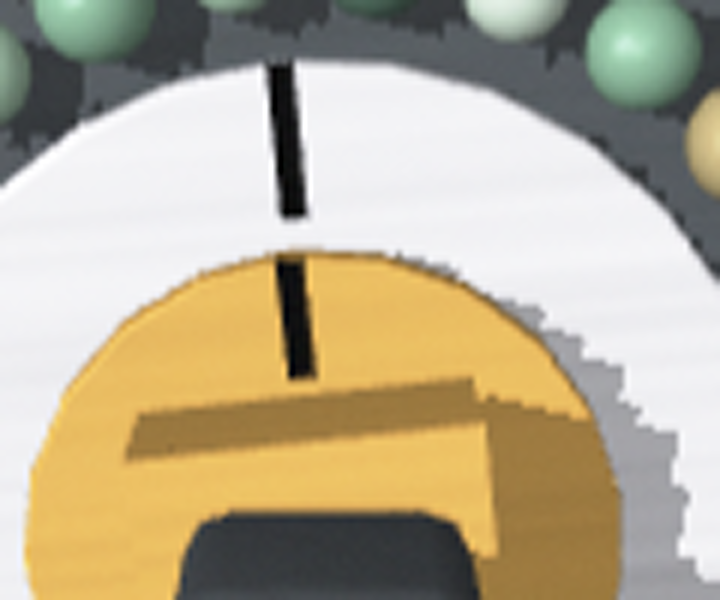

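```bash
python3 -c "
from ang import *
go('w18.pkl',[(281,66),(293,216)],[(290,257),(302,376)],80.4)"
```

```text
rel dir 0.23381915606172265 scr dir 0.25346122687695805 diff 0.01964207081523539
from axis [np.float64(0.2576048081401474), np.float64(0.26850259576247554)] [np.float64(0.2820332930769894), np.float64(0.3005750209190774)] [array([615.79034122, 138.79672498,  70.        ]), array([599.95456625, 135.02503102,  70.        ])] [array([597.3502235, 134.770875 ,  80.4      ]), array([584.792264  , 131.51796045,  80.4       ])]
```

>>> jog_arm --pt "10 0 0 0 0" --pt "10 0 0 0 0" --pt "10 0 0 0 0" --pt "10 0 0 -0.3 -0.3" --pt "10 0 0 -1.2 -0.65" --pt "10 0 0 -4 -0.65" --pt "10 0 0 -10 -0.65" --pt "10 0 0 -18 -0.65" --pt "10 0 0 -30 -0.65" --pt "10 0 0 -41 -0.65"

```text
t: 29.9
eef_pos: [566.0, 125.3, 207.8]
ee_rot: [0.992, 0.125, 0.0, -0.0]
wrist_force: [1.4, 0.7, -4.0]
opening: 0.193
```

```bash
python3 st.py w19; python3 - <<'E'
from h import *
import pickle
p=pickle.load(open('w19.pkl','rb'))
im=cv2.cvtColor(p['img'],cv2.COLOR_RGB2BGR); cv2.imwrite('pics/w19y.png',cv2.resize(im[115:235,230:350],None,fx=5,fy=5,interpolation=cv2.INTER_CUBIC))
E
```

```text
29.9 [565.961 125.347 207.769] yaw 0.251 tilt [ 0. -0.] push -0.56 Ftool 1.5177886546965078 -0.3750114354267607 [0.029 0.001 0.043]
```

View pics/w19y.png

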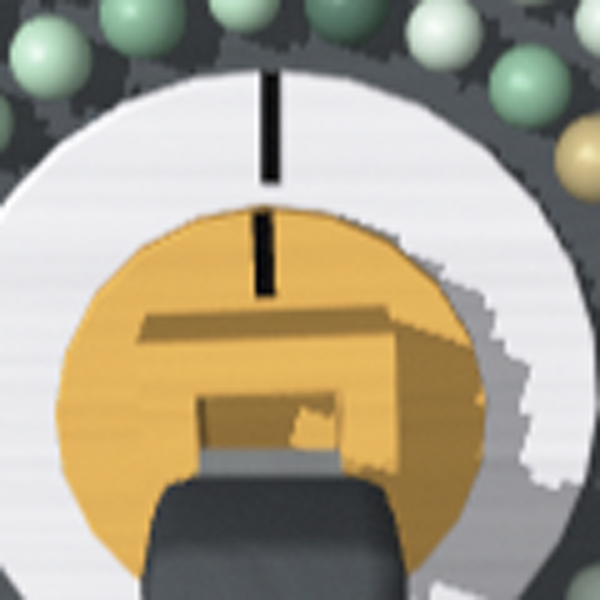

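>>> jog_arm --pt "10 -13 36 0 0.2" --pt "10 -31 87 0 0.6" --pt "10 -50 140 0 1.0" --pt "10 -69 193 0 1.4" --pt "10 -87 244 0 1.8" --pt "10 -102 286 0 1.8" --pt "10 -109.3 306.3 0 1.8" --pt "10 -109.3 306.3 15 1.8" --pt "10 -109.3 306.3 40 1.8" --pt "10 -109.3 306.3 50 1.8"

```text
t: 31.2
eef_pos: [535.7, -197.1, 154.8]
ee_rot: [1.0, 0.0, -0.001, -0.001]
wrist_force: [-0.1, 0.1, -2.5]
opening: 0.192
```

>>> jog_arm --pt "10 0 0 5 0" --pt "10 0 0 7 0" --pt "10 0 0 7 0" --pt "10 0 0 7 0" --pt "10 0 0 7 0" --pt "10 0 0 7 0" --pt "10 0 0 7 0" --pt "10 0 0 7 0" --pt "10 0 0 7 0" --pt "10 0 0 7 0"

```text
t: 32.45
eef_pos: [536.1, -198.5, 149.6]
ee_rot: [1.0, -0.0, -0.0, -0.0]
wrist_force: [-0.0, -0.2, -3.2]
opening: 0.197
```

```bash
python3 st.py w20; python3 - <<'E'
from h import *
import pickle
p=pickle.load(open('w20.pkl','rb'))
im=cv2.cvtColor(p['img'],cv2.COLOR_RGB2BGR); cv2.imwrite('pics/w20y.png',cv2.resize(im[145:265,225:345],None,fx=5,fy=5,interpolation=cv2.INTER_CUBIC))
E
```

```text
32.45 [ 536.088 -198.485  149.554] yaw -0.0 tilt [-0. -0.] push 0.22 Ftool -0.03752101332002431 0.21506847718841357 [-0.012 -0.049  0.022]
```

View pics/w20y.png

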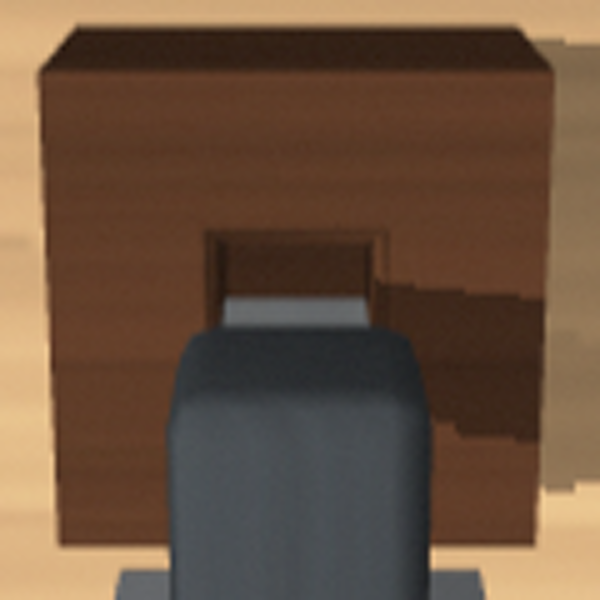

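```bash
python3 -c "
from h import *
import pickle
np.set_printoptions(precision=2,suppress=True)
p=pickle.load(open('w20.pkl','rb'))
z=lambda x,y:(225+(x-2)/5,145+(y-2)/5)
for c in [(222,298),(368,298)]: print('foot',atz(p,z(*c),63.85))
for c in [(205,231),(388,231)]: print('hole outer',atz(p,z(*c),45))
for c in [(222,242),(372,242)]: print('hole inner',atz(p,z(*c),43))
for c in [(40,72),(553,72),(537,546),(60,545)]: print('block',atz(p,z(*c),45))
"
```

```text
foot [ 544.   -188.1    63.85]
foot [ 543.98 -207.14   63.85]
hole outer [ 548.21 -185.01   45.  ]
hole outer [ 548.18 -210.55   45.  ]
hole inner [ 546.1  -187.28   43.  ]
hole inner [ 546.07 -208.41   43.  ]
block [ 570.52 -162.95   45.  ]
block [ 570.43 -232.7    45.  ]
block [ 500.36 -233.1    45.  ]
block [ 500.6  -162.88   45.  ]
```

>>> jog_arm --pt "10 0.3 0.2 6 0" --pt "10 0.3 0.2 12 0" --pt "10 0.3 0.2 18 0" --pt "10 0.3 0.2 24 0" --pt "10 0.3 0.2 30 0" --pt "10 0.3 0.2 36 0" --pt "10 0.3 0.2 42 0" --pt "10 0.3 0.2 47 0" --pt "10 0.3 0.2 49 0" --pt "10 0.3 0.2 49 0"

```text
t: 33.75
eef_pos: [536.4, -198.7, 100.5]
ee_rot: [1.0, -0.0, -0.0, -0.0]
wrist_force: [0.4, -0.1, -3.0]
opening: 0.189
```

```bash
python3 st.py
```

```text
33.75 [ 536.391 -198.705  100.535] yaw -0.0 tilt [-0. -0.] push 0.38 Ftool 0.3961806102609192 0.13056613536839967 [ 0.02  -0.039 -0.035]
```

>>> jog_arm --pt "10 0 0 1 0" --pt "10 0 0 2 0" --pt "10 0 0 2.5 0" --pt "10 0 0 3 0" --pt "10 0 0 3 0" --pt "10 0 0 3 0" --pt "10 0 0 3 0" --pt "10 0 0 3 0" --pt "10 0 0 3 0" --pt "10 0 0 3 0"

```text
t: 35.0
eef_pos: [536.4, -198.7, 97.7]
ee_rot: [1.0, -0.0, 0.0, -0.0]
wrist_force: [-0.2, 0.7, 2.7]
opening: 0.196
```

```bash
python3 st.py
```

```text
35.0 [ 536.444 -198.737   97.699] yaw -0.0 tilt [ 0. -0.] push 6.1 Ftool -0.21662841611292277 -0.6799674350105817 [ 0.049  0.08  -0.003]
```

>>> jog_arm --pt "20 0 0 0 0" --pt "30 0 0 0 0" --pt "45 0 0 0 0" --pt "60 0 0 0 0" --pt "60 0 0 0 0" --pt "60 0 0 0 0" --pt "60 0 0 -10 0" --pt "60 0 0 -30 0" --pt "60 0 0 -60 0" --pt "60 0 0 -100 0"

```text
t: 36.25
eef_pos: [536.1, -198.6, 198.7]
ee_rot: [1.0, -0.0, -0.0, -0.0]
wrist_force: [0.9, -0.4, -0.3]
opening: 0.699
```

>>> jog_arm --pt "60 -20 0 -20 0" --pt "60 -20 0 -20 0" --pt "60 -20 0 -20 0" --pt "60 -20 0 -20 0" --pt "60 -20 0 -20 0" --pt "60 -20 0 -20 0" --pt "60 -20 0 -20 0" --pt "60 -20 0 -20 0" --pt "60 -20 0 -20 0" --pt "60 -20 0 -20 0"

```text
t: 37.5
eef_pos: [516.4, -198.7, 217.6]
ee_rot: [1.0, -0.0, -0.0, -0.0]
wrist_force: [-0.2, -1.0, 0.9]
opening: 0.703
```

```bash
python3 st.py w21; python3 - <<'E'
from h import *
import pickle
for n in ['scene','top']:
    p=snapshot(n); save(p,n+'21'); pickle.dump(p,open(n+'21.pkl','wb'))
    P=pickle.load(open('P0.pkl','rb'))[n]
    for nm in ['basket_mid','jar_center','cup_mid']:
        print(n,nm,[np.round(d['uv'],1) for d in recognise(p,nm)][:1])
s=cv2.imread('pics/scene21.png')[140:290,150:350]; cv2.imwrite('pics/s21z.png',cv2.resize(s,None,fx=4,fy=4,interpolation=cv2.INTER_CUBIC))
s=cv2.imread('pics/top21.png')[140:265,100:230]; cv2.imwrite('pics/t21z.png',cv2.resize(s,None,fx=4.7,fy=4.7,interpolation=cv2.INTER_CUBIC))
E
```

```text
37.5 [ 516.38  -198.714  217.607] yaw -0.0 tilt [-0. -0.] push 4.27 Ftool -0.18240591398129963 0.9531453818375897 [-0.029  0.041 -0.028]
scene basket_mid [array([271.6, 318.8])]
scene jar_center [array([118.1, 261.1])]
scene cup_mid [array([268.9, 317.1])]
top basket_mid [array([373.8, 120.3])]
top jar_center [array([419.2, 272.6])]
top cup_mid [array([430. , 207.7])]
```

View pics/w21.png

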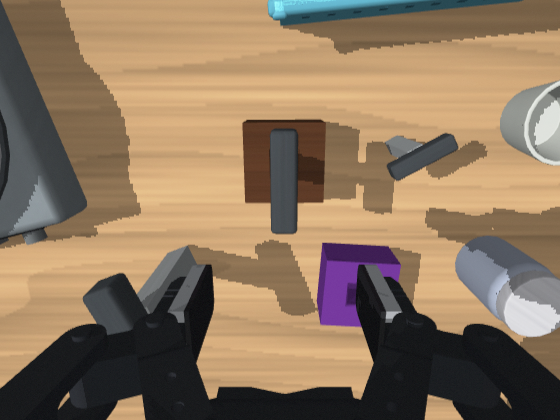

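View pics/s21z.png

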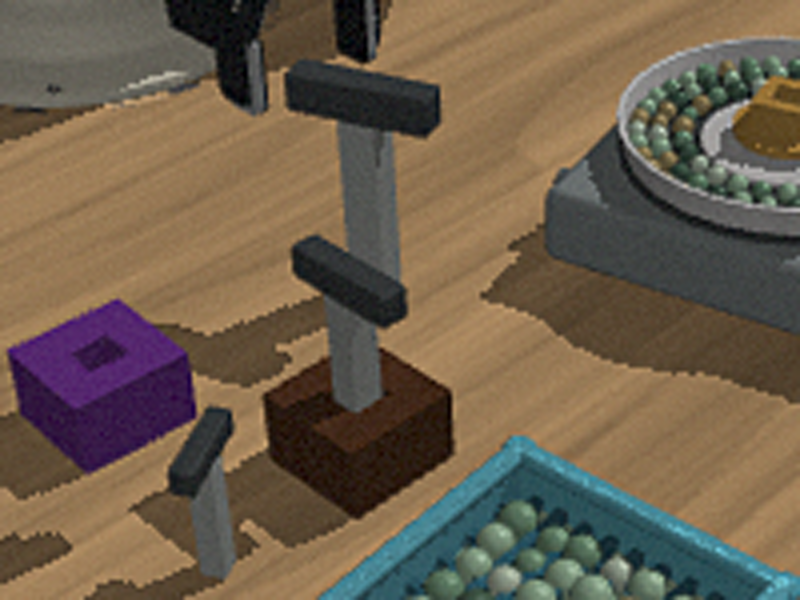

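View pics/t21z.png

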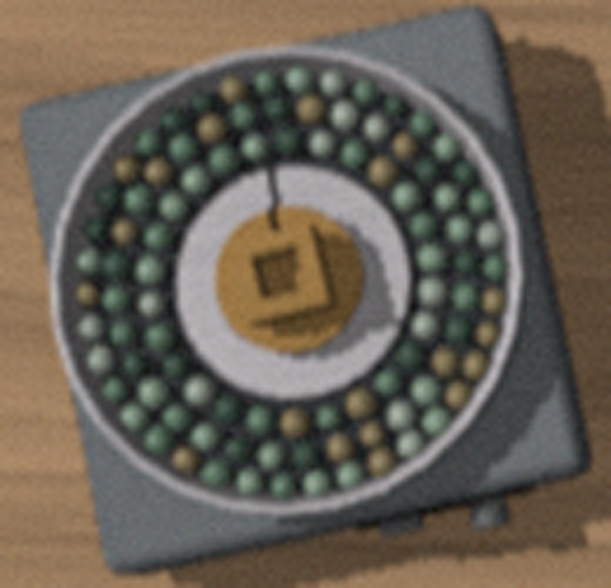

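```bash
python3 - <<'E'
from h import *
import pickle
P=pickle.load(open('P0.pkl','rb'))
for n,boxes in [('top',{'basket':(300,75,420,180),'cup':(400,180,450,230),'jar':(390,250,445,300)}),('scene',{'basket':(190,245,355,390),'cup':(125,285,180,340)})]:
    a=cv2.cvtColor(P[n]['img'],cv2.COLOR_RGB2GRAY).astype(np.float32);b=cv2.cvtColor(pickle.load(open(n+'21.pkl','rb'))['img'],cv2.COLOR_RGB2GRAY).astype(np.float32)
    for k,(x0,y0,x1,y1) in boxes.items(): print(n,k,cv2.phaseCorrelate(a[y0:y1,x0:x1],b[y0:y1,x0:x1]),np.abs(a-b)[y0:y1,x0:x1].mean())
print(finish_job())
E
```

```text
top basket ((-0.04774226721495012, -0.009487469014715089), 0.5758132576942444) 12.561349
top cup ((-0.08644108201309564, -0.22955359205650083), 0.5196960494995118) 16.476
top jar ((0.2621543384000766, -0.15658240780019383), 0.48731768226623534) 24.453817
scene basket ((-0.014657836184383655, 0.019511295439357923), 1.008966692465323) 3.8642843
scene cup ((-0.012672089197792502, 0.050984720385571336), 0.909426183435652) 7.1957026
the job is handed in; nothing more can be done
None
```

I finished the task and handed it in at about 37.6 s of the 70 s allowed. `finish_job` gives no verdict, so the results below come from my own measurements.

**What I did**
- I took the middle-sized key from the dark wooden holder and lined its foot up with the socket using the wrist camera. It went in without catching on the edge.
- I seated it on the socket floor and leaned on it. The push was about 12 N at first, then 15–16 N while turning.
- I turned the screw about 1 rad clockwise, backing off as it climbed about 3 mm, and stopped at the release line with the push at 15.2 N. The push read at the end of each move never went above about 16.5 N; I had no readings in between.
- I turned the key back into the slack in the socket, lifted it out, stood it in the holder and let go.

**Last checks**
- **Screw:** its line stood about 0.02 rad short of the release line, measured while I was still pushing. It looked the same in pictures after the key was out.
- **Key:** it touched the holder floor at the same tool height as when I grasped it (97.7 mm). It looks upright and in its original place, and the gripper is well clear of it.
- **Basket, jar and cup:** comparing pictures from before and after shows shifts of less than 0.3 pixel, about 0.6 mm at most. The recognition network disagreed, with the basket and cup up to about 13 pixels off in the top view and the cup mistaken for the basket in the scene view. I put this down to network error because the picture comparison shows no movement.

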